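# Build up two idler stacks on their arbors

### The job

Thread the five loose machine parts onto the two posts, each lying flat on the one below and the same side up as it lies now: on the tall arbor the guide wheel at the bottom, then the spacer sleeve, then the grooved pulley on top; on the short arbor the gear at the bottom, then the hexagon collar on top. Push every part down until it rests, let go of all of them, and do not shift the grease tin or the oil bottle.

Things in the scene. Friction and masses are not known exactly. Their poses are not given: they have to be found in the camera images.
- tall_arbor_seat (a point): Tall arbor: a plain 15 mm steel post standing upright on a grey SQUARE base plate 80 x 80 x 12 mm that is fixed to the bench. This point is on the post axis at the top face of the base, 12 mm above the bench, where the lowest part rests. The post rises 58 mm above this point; its last 9 mm taper to 7 mm diameter. z is up; the base edges run along x and y.
- short_arbor_seat (a point): Short arbor: a plain 15 mm steel post standing upright on a grey ROUND base plate of 84 mm diameter, 12 mm thick, fixed to the bench. This point is on the post axis at the top face of the base, 12 mm above the bench, where the lowest part rests. The post rises 34 mm above this point; its last 9 mm taper to 7 mm diameter. z is up.
- guide_wheel_mid (a point): Guide wheel: flat steel disc of 62 mm diameter and 8 mm thickness with a round hub of 36 mm diameter standing on it, 20 mm tall in all, hub up. A through bore of 22 mm diameter. This point is the centre of the part, on the bore axis half-way up; z is the bore axis, upright. The hub's side is free from 2 mm below this point to its top, 10 mm above. About 0.16 kg.
- sleeve_mid (a point): Spacer sleeve: plain brass tube, 32 mm outer diameter, 26 mm tall, standing on end, the slimmest and tallest of the five parts. A through bore of 22 mm diameter. This point is the centre of the part, on the bore axis half-way up; z is the bore axis, upright. About 0.1 kg.
- pulley_mid (a point): Pulley: bright aluminium disc of 50 mm diameter, 18 mm tall, with one square groove (8 mm wide, 5 mm deep) round its rim between two 5 mm lips, no teeth. A through bore of 22 mm diameter. This point is the centre of the part, on the bore axis half-way up; z is the bore axis, upright. Grasp across the lips. About 0.12 kg.
- gear_mid (a point): Gear: dark steel disc with 24 small straight teeth round its rim, 56 mm diameter over the teeth (50 mm between them), 18 mm tall. A through bore of 22 mm diameter. This point is the centre of the part, on the bore axis half-way up; z is the bore axis, upright. Grasp across the teeth. About 0.15 kg.
- hex_collar_mid (a point): Hexagon collar: thick steel ring of six-sided outline like a large nut, 36 mm across flats, 42 mm across corners, 20 mm tall. A through bore of 22 mm diameter. This point is the centre of the part, on the bore axis half-way up; z is the bore axis, upright. The flats face along x and every 60 degrees from it. About 0.11 kg.
- grease_tin_mid (a point): Bystander, leave it alone: closed round tin with green side and silvery lid, 62 mm diameter, 42 mm tall. This point is its centre half-way up.
- oil_bottle_mid (a point): Bystander, leave it alone: oil bottle with a red needle spout, body 48 mm wide, 145 mm tall. This point is on its axis 45 mm above the bench.
Mind the look-alikes: they are no part of the job. Leave any orange, purple or turquoise look-alike of the part that bears hex_collar_mid alone.

How it is judged:
At the end, for the whole second after the job is handed in: Tall arbor, base up: guide wheel, sleeve, pulley (centres 10, 33, 55 mm above its seat); short arbor: gear, hexagon collar (9, 28 mm); each within 4 mm of that height, within 6 mm of the post axis, level within 0.1 rad, same side up as at the start (horizontal distance between each of guide_wheel_mid, sleeve_mid, pulley_mid and tall_arbor_seat below 0.006 m and z of guide_wheel_mid in the frame of tall_arbor_seat between 0.006 and 0.014 m and angle between each of guide_wheel_mid, sleeve_mid, pulley_mid, gear_mid, hex_collar_mid's own z axis and vertical below 0.1 rad and z of sleeve_mid in the frame of tall_arbor_seat between 0.029 and 0.037 m and z of pulley_mid in the frame of tall_arbor_seat between 0.051 and 0.059 m and horizontal distance between each of gear_mid, hex_collar_mid and short_arbor_seat below 0.006 m and z of gear_mid in the frame of short_arbor_seat between 0.005 and 0.013 m and z of hex_collar_mid in the frame of short_arbor_seat between 0.024 and 0.032 m); the robot touches nothing.
It fails at once if the grease tin is shifted by more than 20 mm (distance of grease_tin_mid from where it was at the start of the episode above 0.02 m).
It fails at once if the oil bottle is shifted by more than 20 mm or knocked over (distance of oil_bottle_mid from where it was at the start of the episode above 0.02 m).
It also fails if it takes over 115 s, if anything falls off the work surface, if the arm or the gripper's body presses on something with over 40 N, if the wrist force passes 120 N, or if a joint passes its speed limit or range.

### The arm

A 6-joint arm with a two-finger parallel gripper is mounted at the origin on a cart in front of the work surface, level with it; the furniture and walls round the work are solid. World frame = base frame: x ahead of the robot, y to its left, z up, the work surface at z = 0. Lengths are in m, angles in rad, forces in N, time in s.
With the tool pointing down it reaches from about 0.375 to 0.9 m from the base axis. Payload 3.1 kg.
Tool frame: the origin (TCP) lies on the centre line of the jaws, within the pads' length; the fingertips stand robot.finger_overhang ahead of it and the grasp point (between the pads) lies 2 mm behind it (robot.finger_overhang is the distance from the TCP to the fingertips, in m); z points along the fingers, y is the direction in which the jaws open and shut (so a half turn about z gives the same grasp; the last joint's range is limited). The gripper opens to 87 mm and grips with 3 to 60 N. Pads are 19 mm wide; open, the fingers measure 117 mm over their backs; the gripper's body (75 mm by 190 mm) begins 51 mm behind the grasp point.
Start: joints at [-1.484, 0.527, 1.433, -0, 1.181, -0.178], TCP at [0.164, -0.603, 0.24] pointing down, gripper open.
Joint ranges: [-3.08, 3.08], [-0.75, 2.2], [0.22, 2.44], [-1.43, 4.57], [0, 2.65], [-2.85, 2.85]. Speed limits (rad/s): [2.79, 2.79, 3.14, 3.14, 3.14, 3.14].

### API

Orientations are given as a unit quaternion [x, y, z, w].
In Python, from rig import robot gives the robot as it stands. The module is installed in compiled form; this text tells all that it offers.
- The arm moves only by the tool step_arm, never from a script. Its arguments are lists of equal length, an entry for each row: "slide": the shift along the tool's x, y, z in mm, a list of three; "twist": the turn about the tool's z in degrees. A call has 1 to 20 rows; each row shifts and turns the commanded pose from where the row before left it, along the tool's axes as they then stand; what a row does not reach is not made up. A row lasts 1/12 s, in which the tool goes at most 41.7 mm and 7.16 degrees, less where a joint would pass 70% of its speed; a pose out of reach is approached as far as the arm can. A call is refused whole if a number of a shift passes 41.7 or a number of a turn 7.16, either way. A call with a gripper value outside its range is refused whole. "jaw" is the finger opening in mm, from 0 to 87, set as the call begins (left out, the last holds). The fingers move at their own pace and stop on an object; "force" is the grip in N (left out, the last holds). Time passes only in rows, so rows that do not move let the fingers close. It gives the time, the measured TCP pose, the force and the opening at its end, in the units of the state.
- robot.get_obs(): the state, without advancing time (a new reading comes with each control period).
- robot.camera(name): name is "scene" or "side" or "wrist"; returns a dict with "color" (480x640x3 uint8, blue, green, red), "depth" (480x640 float32, m along the optical axis (not along the pixel's ray), 0 where there is no reading), "camera_matrix" (3x3 intrinsics, pixels), "origin" and "orientation" of the camera in the world. Camera axes: x right, y down, z forward; pixel columns grow to the right and rows downward; lengths in m; the calibration is good to about 2 mm. A picture is of the moment at which its call begins.
- robot.hand_in(): hands the job in, once; it reports no verdict.
The state is a dict: "time": time; "q": joint angles; "joint_velocities": joint speeds; "joint_torque": joint torques, N m; "position": TCP position; "tool_rot": TCP orientation; "ft_force": force on the tool from outside, world axes, zero at the start; "moment": the same for the moment, N m; "grip_width": finger opening in m.
Only numpy, scipy, OpenCV 4.12 (cv2) and the standard library are available. Lean on these libraries where they do the work, as an engineer would, in place of code of your own. Each camera call takes 0.05 s, during which the arm holds its last target.

## Working session

There is one attempt and no reset: what is moved stays moved. The work goes in short steps, Python scripts to look and compute and a tool call to move; the robot and the scene stay as the last step left them, time stands still between calls to the robot, and variables do not carry over. Pictures are saved under pics/ and viewed, and the job is handed in when it is done.

Besides the shell and the picture viewer there is one more tool, called after "Emit:" by a JSON object that holds its "fn" and its "kwargs". step_arm: Moves the arm, as the interface text tells. Its arguments: {"type":"object","properties":{"slide":{"type":"array","items":{"type":"array","items":{"type":"number"}}},"twist":{"type":"array","items":{"type":"number"}},"jaw":{"type":"number"},"force":{"type":"number"}},"required":["slide","twist"]}

```bash
mkdir -p pics; python3 - <<'E'
from rig import robot
import cv2
o=robot.get_obs(); print(o); print(robot.finger_overhang)
for n in ("scene","side","wrist"):
    c=robot.camera(n); cv2.imwrite(f"pics/{n}0.png",c["color"]); print(n,c["camera_matrix"].tolist(),c["origin"],c["orientation"])
E
```

```text
{'time': 0.0, 'q': array([-1.48449880e+00,  5.28486495e-01,  1.43391222e+00, -2.56293182e-05,
        1.18139740e+00, -1.78503278e-01]), 'joint_velocities': array([-0.00131306,  0.00039002,  0.00086405, -0.00067148,  0.0001689 ,
       -0.00040656]), 'joint_torque': array([ 2.14809996e-03, -4.40027189e+01, -1.76596212e+01,  6.34052069e-02,
        5.82820375e-02, -1.52560065e-04]), 'position': array([ 0.16353114, -0.6024963 ,  0.23855596]), 'tool_rot': array([ 9.91246618e-01,  1.32018670e-01,  3.89375267e-05, -1.10110462e-03]), 'ft_force': array([-0.68446671, -0.52643219,  0.247846  ]), 'moment': array([-0.02669535,  0.01683933,  0.00938009]), 'grip_width': 0.08702740652924397}
0.017
scene [[624.4581707204375, 0.0, 321.9933895337753], [0.0, 624.4581707204375, 243.04846950698547], [0.0, 0.0, 1.0]] [-0.34147742  1.20735677  0.71112751] [-0.27389509  0.7934288  -0.51691806  0.16807125]
side [[458.84979506522694, 0.0, 324.7921875582533], [0.0, 458.84979506522694, 242.14764989870696], [0.0, 0.0, 1.0]] [ 0.17141003 -0.81878707  0.4083607 ] [ 0.80039682 -0.17380671  0.11510044 -0.56205698]
wrist [[350.1483589371339, 0.0, 320.2567020298431], [0.0, 350.1483589371339, 236.28263461422196], [0.0, 0.0, 1.0]] [ 0.2281016  -0.58397702  0.38348424] [ 0.78817053 -0.60298472 -0.07528758  0.09761369]
```

View pics/scene0.png

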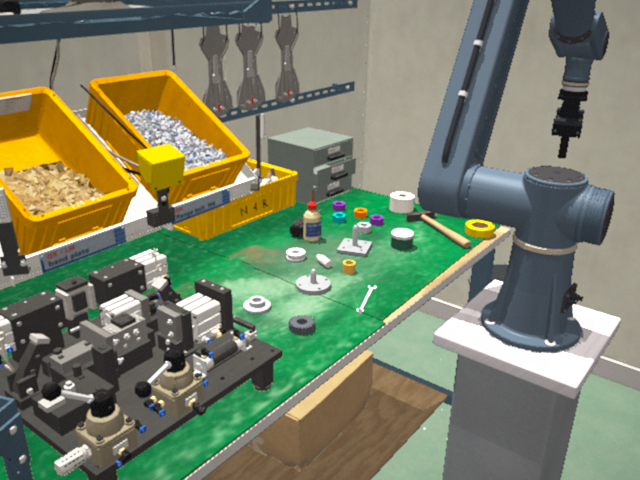

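View pics/side0.png

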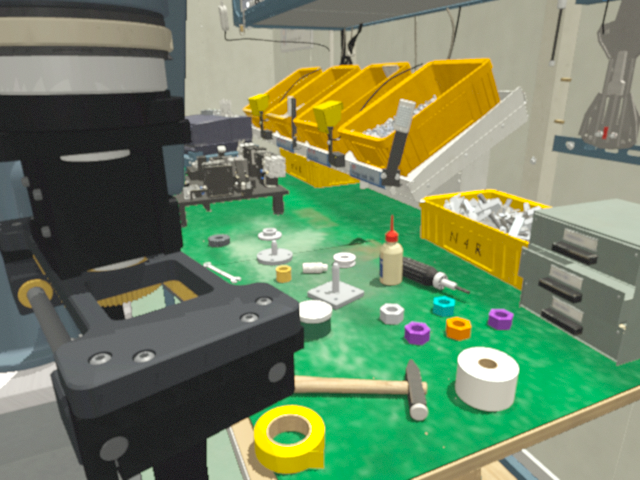

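View pics/wrist0.png

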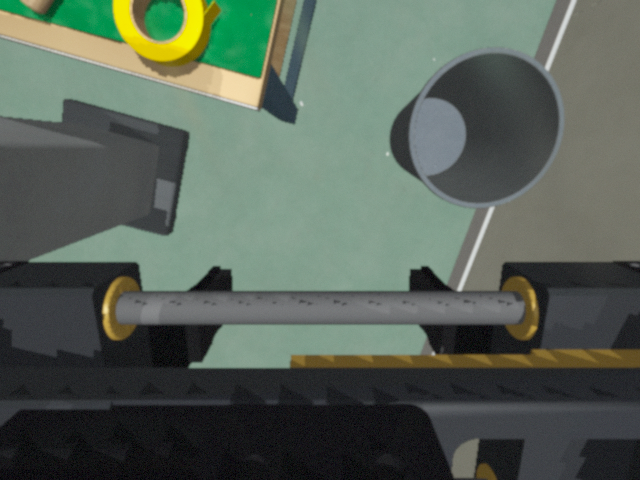

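Enlarge the working area and get the depths.

```bash
cat > h.py <<'E'
from rig import robot
import numpy as np, cv2
from scipy.spatial.transform import Rotation as R
def cloud(c):
    d=c["depth"]; K=c["camera_matrix"]
    v,u=np.indices(d.shape)
    p=np.stack([(u-K[0,2])*d/K[0,0],(v-K[1,2])*d/K[1,1],d],-1)
    return p@R.from_quat(c["orientation"]).as_matrix().T+c["origin"]
def ray(c,u,v,z):
    K=c["camera_matrix"]
    r=R.from_quat(c["orientation"]).as_matrix()@np.array([(u-K[0,2])/K[0,0],(v-K[1,2])/K[1,1],1])
    o=np.array(c["origin"]); return o+r*(z-o[2])/r[2]
E
python3 - <<'E'
from h import *
import pickle
for n,(x0,y0,w,h,s) in dict(scene=(230,190,200,150,4),side=(190,210,340,150,2)).items():
    c=robot.camera(n); pickle.dump(c,open(f"{n}0.pkl","wb"))
    cv2.imwrite(f"pics/{n}_crop0.png",cv2.resize(c["color"][y0:y0+h,x0:x0+w],None,fx=s,fy=s,interpolation=cv2.INTER_CUBIC))
    P=cloud(c)
    pts=dict(scene=[(257,304),(302,325),(296,254),(364,227),(349,266),(323,261),(355,246),(312,285),(403,238),(313,225)],side=[(219,240),(269,234),(344,259),(391,314),(284,272),(314,268),(336,293),(274,256),(314,316),(390,265)])[n]
    for q in pts: print(n,q,P[q[1],q[0]].round(3))
E
```

```text
scene (257, 304) [0.499 0.33  0.019]
scene (302, 325) [0.369 0.331 0.016]
scene (296, 254) [0.599 0.073 0.019]
scene (364, 227) [ 0.561 -0.187  0.021]
scene (349, 266) [0.448 0.048 0.022]
scene (323, 261) [0.518 0.064 0.02 ]
scene (355, 246) [ 0.516 -0.077  0.013]
scene (312, 285) [0.469 0.17  0.011]
scene (403, 238) [ 0.413 -0.154  0.039]
scene (313, 225) [ 0.641 -0.051  0.05 ]
side (219, 240) [0.37  0.3   0.016]
side (269, 234) [0.503 0.298 0.013]
side (344, 259) [0.601 0.048 0.016]
side (391, 314) [ 0.56  -0.22   0.018]
side (284, 272) [0.449 0.024 0.022]
side (314, 268) [0.523 0.037 0.012]
side (336, 293) [ 0.515 -0.092  0.011]
side (274, 256) [0.468 0.15  0.01 ]
side (314, 316) [ 0.421 -0.206  0.04 ]
side (390, 265) [ 0.64  -0.084  0.044]
```

```bash
ls pics
```

```text
scene0.png
scene_crop0.png
side0.png
side_crop0.png
wrist0.png
```

View pics/scene_crop0.png

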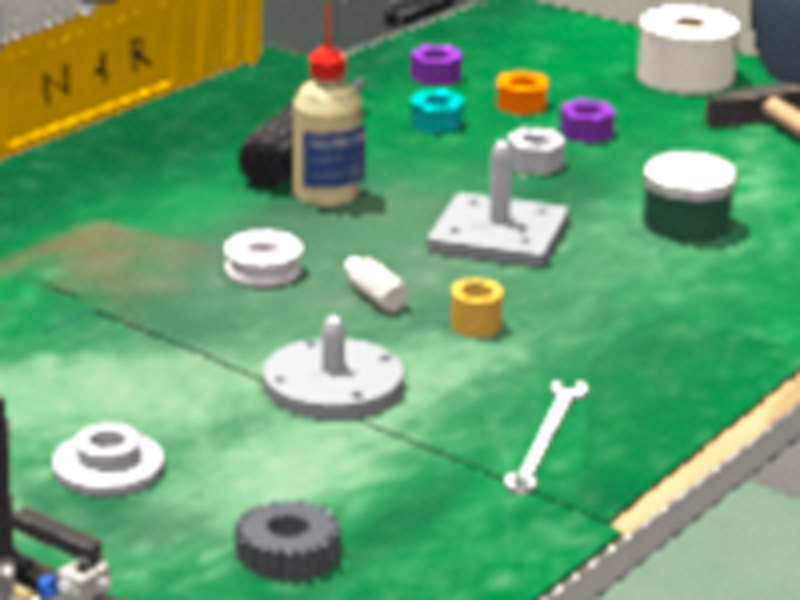

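View pics/side_crop0.png

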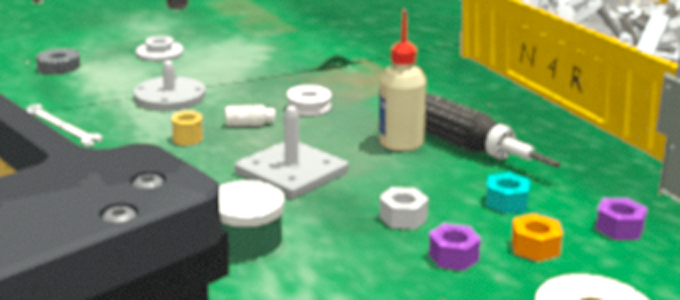

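```bash
cat > loc.py <<'E'
from h import *
from scipy.optimize import least_squares
import pickle
parts=dict(wheel=((.50,.312),.020,.018,.045),gear=((.37,.312),.018,.028,.045),pulley=((.60,.058),.018,.025,.04),hex=((.56,-.203),.020,.0195,.035),sleeve=((.449,.036),.026,.016,.03),tallbase=((.51,-.085),.012,None,.07),shortbase=((.47,.16),.012,.042,.06),tallpost=((.51,-.085),.06,.0075,.05),shortpost=((.47,.16),.040,.0075,.04),tin=((.42,-.18),.042,.031,.05))
if __name__=="__main__":
  for n in ("scene","side"):
    c=pickle.load(open(n+"0.pkl","rb")); P=cloud(c).reshape(-1,3)
    g=c["depth"].reshape(-1)>0
    for k,(xy,h,r,w) in parts.items():
        m=g&(np.hypot(P[:,0]-xy[0],P[:,1]-xy[1])<w)
        t=m&(abs(P[:,2]-h)<(.004 if 'post' not in k else .014))
        Q=P[t][:,:2]
        if len(Q)<5: print(n,k,len(Q));continue
        lo,hi=np.percentile(Q,2,0),np.percentile(Q,98,0)
        (cc,rr)=cv2.minEnclosingCircle(Q.astype(np.float32))
        print(n,k,len(Q),"mid",((lo+hi)/2).round(4),"ext",(hi-lo).round(4),"mean",Q.mean(0).round(4),"mec",np.round(cc,4),round(rr,4),"zmax",P[m][:,2].max().round(4))
E
python3 loc.py
```

```text
scene wheel 84 mid [0.5112 0.3205] ext [0.0315 0.0327] mean [0.5112 0.3201] mec [0.5126 0.3205] 0.0182 zmax 0.0231
scene gear 262 mid [0.3768 0.3247] ext [0.0505 0.0502] mean [0.3761 0.3249] mec [0.3778 0.3223] 0.0314 zmax 0.0218
scene pulley 119 mid [0.6095 0.0633] ext [0.0461 0.0457] mean [0.6102 0.0651] mec [0.6098 0.0623] 0.0287 zmax 0.0231
scene hex 57 mid [ 0.5732 -0.198 ] ext [0.038  0.0422] mean [ 0.5717 -0.199 ] mec [ 0.5713 -0.1967] 0.0242 zmax 0.0233
scene sleeve 51 mid [0.455  0.0404] ext [0.0269 0.0329] mean [0.4548 0.0416] mec [0.4556 0.0374] 0.0208 zmax 0.0289
scene tallbase 359 mid [ 0.5197 -0.0769] ext [0.086 0.089] mean [ 0.5179 -0.0737] mec [ 0.5206 -0.078 ] 0.0558 zmax 0.0709
scene shortbase 442 mid [0.474  0.1629] ext [0.0783 0.0784] mean [0.4715 0.1664] mec [0.4754 0.1604] 0.0465 zmax 0.048
scene tallpost 46 mid [ 0.5212 -0.0757] ext [0.0154 0.0128] mean [ 0.5193 -0.0763] mec [ 0.5208 -0.0759] 0.0089 zmax 0.0709
scene shortpost 49 mid [0.4739 0.1633] ext [0.0136 0.0132] mean [0.4727 0.1643] mec [0.4719 0.164 ] 0.0091 zmax 0.048
scene tin 169 mid [ 0.4306 -0.1774
[... 561 characters left out ...]
 mid [0.4502 0.0368] ext [0.0293 0.0301] mean [0.4503 0.0362] mec [0.452  0.0364] 0.017 zmax 0.026
side tallbase 710 mid [ 0.5157 -0.0879] ext [0.0859 0.0829] mean [ 0.5133 -0.0902] mec [ 0.5163 -0.0842] 0.0549 zmax 0.0692
side shortbase 351 mid [0.47   0.1546] ext [0.0758 0.075 ] mean [0.4682 0.1514] mec [0.4704 0.1562] 0.0433 zmax 0.0466
side tallpost 83 mid [ 0.5155 -0.087 ] ext [0.0118 0.0097] mean [ 0.5147 -0.0878] mec [ 0.5153 -0.0865] 0.0068 zmax 0.0692
side shortpost 46 mid [0.4694 0.154 ] ext [0.0119 0.01  ] mean [0.4689 0.1532] mec [0.4696 0.1542] 0.0076 zmax 0.0466
side tin 494 mid [ 0.4297 -0.1837] ext [0.0522 0.0585] mean [ 0.43   -0.1856] mec [ 0.4283 -0.1833] 0.032 zmax 0.0418
```

```bash
python3 - <<'E'
from h import *
import pickle
# top-down max-height map and colour, 1px=2mm(x up, y left)
for n in ("scene","side"):
    c=pickle.load(open(n+"0.pkl","rb")); P=cloud(c).reshape(-1,3); col=c["color"].reshape(-1,3)
    g=(c["depth"].reshape(-1)>0)&(P[:,0]>.25)&(P[:,0]<.85)&(P[:,1]>-.4)&(P[:,1]<.6)&(P[:,2]<.5)&(P[:,2]>-.02)
    P=P[g];col=col[g]; o=np.argsort(P[:,2]);P=P[o];col=col[o]
    im=np.zeros((600//2*2,1000//2*2,3),np.uint8)[:480,:800]
    s=800
    r=((.85-P[:,0])*s).astype(int);q=((.6-P[:,1])*s).astype(int)
    im=np.zeros((480,800,3),np.uint8)
    for a,b,cc in zip(r,q,col): im[max(a-1,0):a+2,max(b-1,0):b+2]=cc
    hm=np.zeros((480,800,3),np.uint8)
    for i in range(0,480,80): cv2.putText(im,f"x{.85-i/s:.2f}",(0,i+10),0,.4,(255,255,255)); cv2.line(im,(0,i),(800,i),(90,90,90))
    for i in range(0,800,80): cv2.putText(im,f"y{.6-i/s:.1f}",(i,478),0,.4,(255,255,255)); cv2.line(im,(i,0),(i,480),(90,90,90))
    cv2.imwrite(f"pics/top_{n}.png",im)
    # tall stuff
    t=P[(P[:,2]>.05)]
    print(n,"tall cells", sorted({(round(x,2)//.04*.04.__round__(2),round(y,2)//.04*.04) for x,y,z in t if x<.72 and y<.42})[:0])
E
```

```text
scene tall cells []
side tall cells []
```

View pics/top_scene.png

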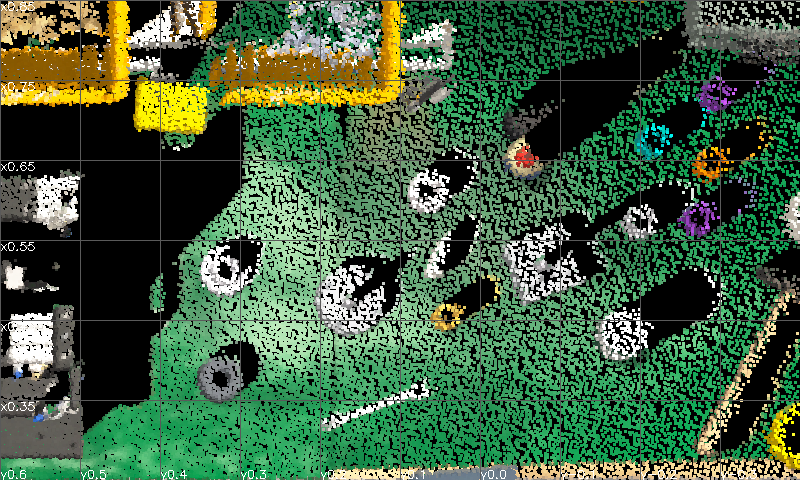

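View pics/top_side.png

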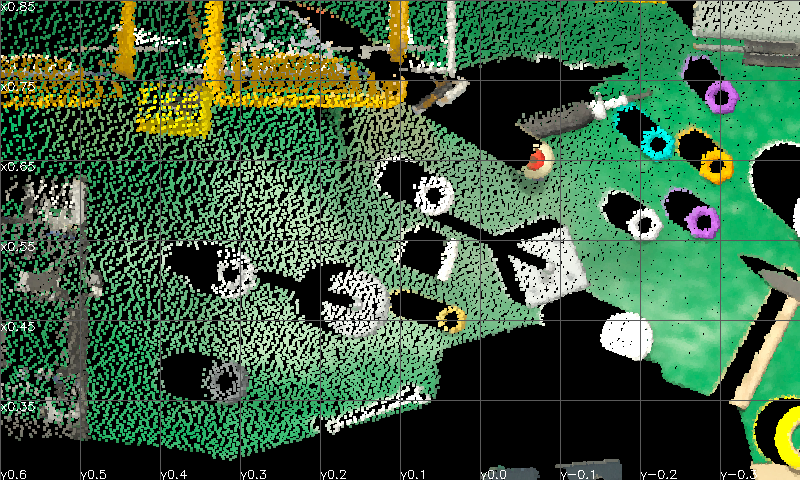

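Emit:
{"fn": "step_arm", "kwargs": {"slide": [[40, 0, 0], [40, 0, 0], [40, 0, 0], [40, 0, 0], [40, 0, 0], [0, 0, -20], [0, 0, -20]], "twist": [0, 0, 0, 0, 0, 0, 0]}}

```text
time: 0.83
position: [0.359, -0.5484, 0.278]
tool_rot: [0.991, 0.134, -0.001, -0.002]
ft_force: [0.1, 0.8, 0.9]
grip_width: 0.087
```

```bash
cat >> h.py <<'E'
def go(x,y,z,yaw=None):
    """remaining move in tool mm (after twist if yaw given)"""
    o=robot.get_obs(); M=R.from_quat(o["tool_rot"]).as_matrix()
    cur=np.degrees(np.arctan2(M[1,0],M[0,0]))
    d=np.array([x,y,z])-o["position"]
    print("t",round(o["time"],2),"pos",o["position"].round(4),"yaw",cur.round(2),"tool mm before twist",(M.T@d*1000).round(1), "tilt",M[:,2].round(4))
    if yaw is not None:
        a=np.radians(yaw); N=np.array([[np.cos(a),np.sin(a),0],[np.sin(a),-np.cos(a),0],[0,0,-1]])
        print("twist deg",round(cur-yaw,2),"tool mm after",(N.T@d*1000).round(1))
E
python3 - <<'E'
from h import *
c=robot.camera("wrist"); M=R.from_quat(robot.get_obs()["tool_rot"]).as_matrix()
print((M.T@R.from_quat(c["orientation"]).as_matrix()).round(3), M.T@(c["origin"]-robot.get_obs()["position"]))
go(.45,-.05,.32,90)
E
```

```text
[[ 0.001 -0.969 -0.246]
 [ 1.     0.004 -0.009]
 [ 0.01  -0.246  0.969]] [ 0.06813657 -0.003088   -0.1388514 ]
t 0.88 pos [ 0.3592 -0.5516  0.2839] yaw 15.36 tool mm before twist [ 220.4 -459.4  -38.7] tilt [ 0.0024 -0.0056 -1.    ]
twist deg -74.64 tool mm after [501.6  90.8 -36.1]
```

Emit:
{"fn": "step_arm", "kwargs": {"slide": [[17, -35, -3], [22, -34, -3], [25, -31, -3], [28, -28, -3], [31, -25, -3], [34, -21, -3], [36, -16, -3], [38, -11, -3], [39, -6, -3], [40, -2, -3], [40, 5, -3], [40, 7, -3], [30, 7, 0], [0, 0, 0]], "twist": [-6.8, -6.8, -6.8, -6.8, -6.8, -6.8, -6.8, -6.8, -6.8, -6.8, -6.6, 0, 0, 0]}}

```text
time: 2.05
position: [0.4513, -0.0463, 0.3157]
tool_rot: [0.707, 0.708, 0.001, -0.001]
ft_force: [-0.0, 0.4, -0.2]
grip_width: 0.0871
```

```bash
python3 - <<'E'
from h import *
import pickle
c=robot.camera("wrist"); cv2.imwrite("pics/w1.png",c["color"]); pickle.dump((c,robot.get_obs()),open("w1.pkl","wb"))
go(.45,-.0,.32,90)
E
```

```text
t 2.1 pos [ 0.4513 -0.0487  0.3156] yaw 90.06 tool mm before twist [48.7 -1.2 -4.4] tilt [ 3.e-04  2.e-04 -1.e+00]
twist deg 0.06 tool mm after [48.7 -1.3 -4.4]
```

View pics/w1.png

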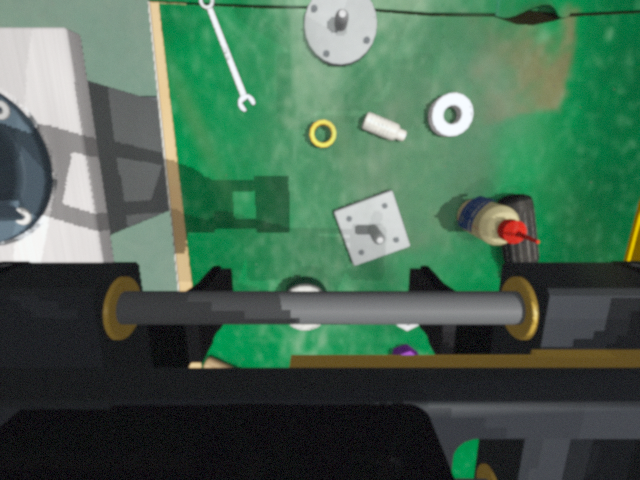

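```bash
cat > loc2.py <<'E'
from h import *
import pickle
# centre of top face by minEnclosing of depth points near top, and via pixel contour -> ray at known z
def locate(c,parts):
    P=cloud(c); d=c["depth"]
    for k,(xy,h,r,w) in parts.items():
        t=(d>0)&(np.hypot(P[...,0]-xy[0],P[...,1]-xy[1])<w)&(abs(P[...,2]-h)<.005)
        if t.sum()<10: continue
        n,lab,st,ce=cv2.connectedComponentsWithStats(t.astype(np.uint8)); i=1+np.argmax(st[1:,4])
        v,u=np.nonzero(lab==i)
        hull=cv2.convexHull(np.stack([u,v],1).astype(np.int32))
        pts=np.array([ray(c,a,b,h)[:2] for a,b in hull[:,0]])
        cc,rr=cv2.minEnclosingCircle((pts*1000).astype(np.float32))
        q=P[lab==i]
        print(k,st[i,4],"px",ce[i].round(1),"rayMEC",np.round(cc,1),round(rr,1),"hullmid",((pts.min(0)+pts.max(0))*500).round(1),"z",np.median(q[:,2]).round(4))
E
python3 - <<'E'
from loc2 import *; from loc import parts
c,o=pickle.load(open("w1.pkl","rb")); locate(c,parts)
for n in("side","scene"): print(n);locate(pickle.load(open(n+"0.pkl","rb")),parts)
E
```

```text
pulley 1141 px [451.9 114.1] rayMEC [609.7  60.8] 24.9 hullmid [609.5  60.6] z 0.0176
hex 73 px [407.5 326.6] rayMEC [ 573.2 -216. ] 14.6 hullmid [ 573.2 -219.8] z 0.0198
sleeve 301 px [322.7 133.1] rayMEC [454.9  38.6] 15.8 hullmid [455.2  38.4] z 0.0255
tallbase 3361 px [372.  227.3] rayMEC [520.2 -81.3] 55.1 hullmid [520.1 -81.3] z 0.0118
shortbase 3733 px [340.2  29.9] rayMEC [475.  158.4] 42.0 hullmid [474.5 150.3] z 0.0116
tallpost 62 px [376.6 236.2] rayMEC [519.9 -81.2] 8.0 hullmid [520.1 -81.3] z 0.0618
shortpost 133 px [341.4  17.5] rayMEC [474.5 158.2] 7.4 hullmid [474.5 158.2] z 0.04
tin 122 px [304.9 288.2] rayMEC [ 432.6 -154.8] 19.2 hullmid [ 432.6 -151.4] z 0.0405
side
wheel 46 px [269.1 230.8] rayMEC [503.5 303.5] 20.5 hullmid [504.6 303.4] z 0.0177
gear 129 px [218.4 238.1] rayMEC [373.  310.9] 31.6 hullmid [370.9 310.7] z 0.0162
pulley 137 px [343.5 257.5] rayMEC [600.7  52.4] 27.9 hullmid [602.1  51.2] z 0.016
hex 173 px [391.1 310. ] rayMEC [ 565.2 -209.4] 22.4 hullmid [ 566.  -209.2] z 0.0182
sleeve 68 px [282.7 269.1] rayMEC [447.   29.5] 19.3 hullmid [448.7  3
[... 602 characters left out ...]
1 326.7] z 0.0175
pulley 128 px [294.9 252.4] rayMEC [608.4  66.3] 28.2 hullmid [608.2  65.7] z 0.017
hex 63 px [363.  225.6] rayMEC [ 569.4 -194.3] 26.5 hullmid [ 569.7 -194.3] z 0.0191
sleeve 56 px [348.3 263.2] rayMEC [451.2  43.6] 20.2 hullmid [454.2  44.6] z 0.0247
tallbase 378 px [353.7 246.8] rayMEC [516.5 -74. ] 57.8 hullmid [518.8 -72.6] z 0.0118
shortbase 452 px [312.1 284. ] rayMEC [471.2 164.1] 46.5 hullmid [471.3 165.4] z 0.0118
tallpost 18 px [354.6 229.7] rayMEC [520. -78.] 11.5 hullmid [518.6 -77.9] z 0.0607
shortpost 24 px [312.6 272.6] rayMEC [473.8 162.5] 13.5 hullmid [474. 162.] z 0.0405
tin 185 px [401.7 233.4] rayMEC [ 428.  -171.9] 36.8 hullmid [ 429.8 -172.2] z 0.0406
```

Emit:
{"fn": "step_arm", "kwargs": {"slide": [[41, 0, 0], [41, 0, 0], [41, 0, 0], [41, 0, 0], [36, 0, 0], [0, 0, 0]], "twist": [0, 0, 0, 0, 0, 0]}}

```text
time: 2.6
position: [0.452, 0.1529, 0.3155]
tool_rot: [0.707, 0.707, 0.001, -0.001]
ft_force: [0.5, 0.2, -0.1]
grip_width: 0.0871
```

```bash
python3 - <<'E'
from loc2 import *; from loc import parts
c=robot.camera("wrist"); cv2.imwrite("pics/w2.png",c["color"]); pickle.dump((c,robot.get_obs()),open("w2.pkl","wb"))
locate(c,parts)
go(.51,.314,.1,90)
E
```

```text
wheel 530 px [371.8  63.1] rayMEC [512.2 315.5] 18.0 hullmid [512.3 315.5] z 0.0195
gear 1548 px [255.5  57.7] rayMEC [377.6 321.7] 28.2 hullmid [377.7 321.9] z 0.0174
pulley 520 px [442.7 265.8] rayMEC [609.8  62. ] 24.9 hullmid [610.5  65. ] z 0.0178
sleeve 137 px [322.  283.1] rayMEC [455.  42.] 15.2 hullmid [455.   47.1] z 0.0255
tallbase 976 px [365.9 345.4] rayMEC [514.3 -61.4] 43.7 hullmid [514.3 -47.9] z 0.0118
shortbase 3142 px [337.5 196.3] rayMEC [474.8 159.9] 41.8 hullmid [474.8 160.4] z 0.0117
shortpost 89 px [338.4 199.8] rayMEC [474.7 160.2] 7.5 hullmid [474.6 160.2] z 0.0404
t 2.65 pos [0.4522 0.1503 0.3153] yaw 90.01 tool mm before twist [163.7  57.8 215.3] tilt [ 2.e-04 -2.e-04 -1.e+00]
twist deg 0.01 tool mm after [163.7  57.8 215.3]
```

View pics/w2.png

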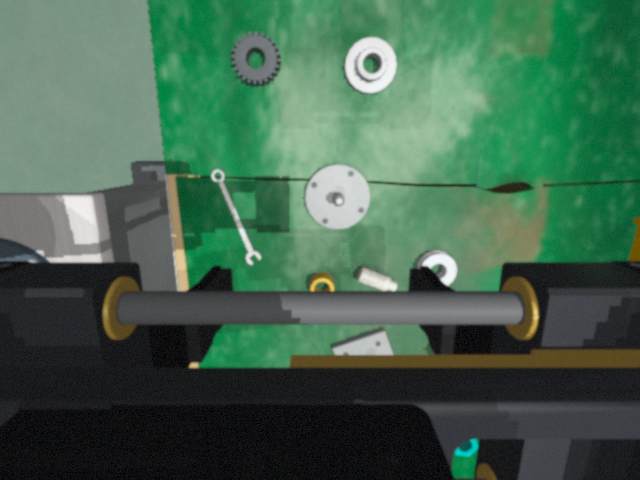

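Emit:
{"fn": "step_arm", "kwargs": {"slide": [[38, 14, 10], [38, 14, 10], [38, 14, 10], [38, 14, 10], [13, 4, 38], [0, 0, 41], [0, 0, 41], [0, 0, 41], [0, 0, 41], [0, 0, 30], [0, 0, 0], [0, 0, 0]], "twist": [0, 0, 0, 0, 0, 0, 0, 0, 0, 0, 0, 0], "jaw": 60}}

```text
time: 3.65
position: [0.5128, 0.311, 0.042]
tool_rot: [0.709, 0.705, -0.002, -0.001]
ft_force: [-0.3, -0.4, 0.7]
grip_width: 0.06
```

```bash
python3 - <<'E'
from loc2 import *; from loc import parts
go(.5122,.3155,.027,90)
E
```

```text
t 3.65 pos [0.5128 0.311  0.042 ] yaw 89.64 tool mm before twist [ 4.6 -0.5 15. ] tilt [-0.0039 -0.002  -1.    ]
twist deg -0.36 tool mm after [ 4.5 -0.6 15. ]
```

Emit:
{"fn": "step_arm", "kwargs": {"slide": [[4.5, -0.5, 5], [0, 0, 10], [0, 0, 0], [0, 0, 0]], "twist": [0, 0, 0, 0]}}

```text
time: 3.98
position: [0.5128, 0.3182, 0.0297]
tool_rot: [0.708, 0.706, 0.001, 0.0]
ft_force: [0.5, 0.6, 0.2]
grip_width: 0.0598
```

```bash
python3 - <<'E'
from loc2 import *; from loc import parts
go(.5122,.3155,.027,90)
c=robot.camera("wrist"); cv2.imwrite("pics/w3.png",c["color"]);
E
```

```text
t 3.98 pos [0.5128 0.3182 0.0297] yaw 89.79 tool mm before twist [-2.7 -0.6  2.7] tilt [ 1.5e-03  5.0e-04 -1.0e+00]
twist deg -0.21 tool mm after [-2.7 -0.6  2.7]
```

View pics/w3.png

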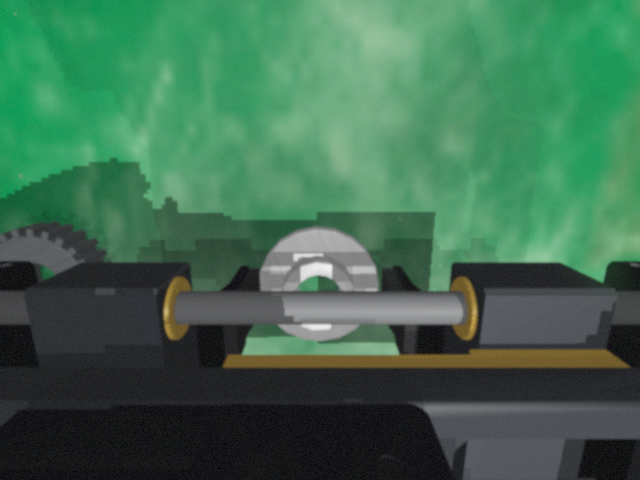

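Emit:
{"fn": "step_arm", "kwargs": {"slide": [[0, 0, 0], [0, 0, 0], [0, 0, 0]], "twist": [0, 0, 0]}}

```text
time: 4.28
position: [0.5125, 0.3182, 0.0291]
tool_rot: [0.708, 0.706, 0.0, 0.0]
ft_force: [0.3, 0.5, -0.4]
grip_width: 0.0603
```

```bash
python3 - <<'E'
from loc2 import *; from loc import parts
go(.5122,.3155,.027,90)
E
```

```text
t 4.28 pos [0.5125 0.3182 0.0291] yaw 89.79 tool mm before twist [-2.7 -0.3  2.1] tilt [ 8.e-04  3.e-04 -1.e+00]
twist deg -0.21 tool mm after [-2.7 -0.3  2.1]
```

Emit:
{"fn": "step_arm", "kwargs": {"slide": [[-2.7, -0.3, 2.0], [0, 0, 0], [0, 0, 0], [0, 0, 0]], "twist": [0, 0, 0, 0]}}

```text
time: 4.62
position: [0.5119, 0.3152, 0.0265]
tool_rot: [0.709, 0.706, -0.0, -0.0]
ft_force: [0.5, -0.9, -0.1]
grip_width: 0.0598
```

Emit:
{"fn": "step_arm", "kwargs": {"slide": [[0, 0, 0], [0, 0, 0], [0, 0, 0], [0, 0, 0], [0, 0, 0], [0, 0, 0]], "twist": [0, 0, 0, 0, 0, 0], "jaw": 30, "force": 30}}

```text
time: 5.12
position: [0.5119, 0.3153, 0.0266]
tool_rot: [0.708, 0.706, -0.0, -0.0]
ft_force: [-0.1, 0.9, 0.4]
grip_width: 0.0351
```

```bash
python3 - <<'E'
from loc2 import *; from loc import parts
go(.5201,-.0812,.12,90)
E
```

```text
t 5.12 pos [0.5119 0.3153 0.0266] yaw 89.78 tool mm before twist [-396.5    9.7  -93.4] tilt [-1.e-04 -0.e+00 -1.e+00]
twist deg -0.22 tool mm after [-396.5    8.2  -93.4]
```

Emit:
{"fn": "step_arm", "kwargs": {"slide": [[0, 0, -8], [0, 0, -12], [0, 0, -12], [0, 0, -12], [0, 0, -12], [0, 0, -12], [0, 0, -12], [0, 0, -14], [0, 0, 0], [0, 0, 0], [0, 0, 0], [0, 0, 0], [0, 0, 0], [0, 0, 0]], "twist": [0, 6.9, 6.9, 6.9, 6.9, 6.9, 6.9, 6.9, 6.9, 6.9, 6.9, 6.9, 6.9, 6.9]}}

```text
time: 6.28
position: [0.5115, 0.3152, 0.1208]
tool_rot: [1.0, -0.002, -0.0, 0.0]
ft_force: [-0.6, 0.5, -2.8]
grip_width: 0.0351
```

Emit:
{"fn": "step_arm", "kwargs": {"slide": [[0, 20, 0], [1, 35, 0], [1, 38, 0], [1, 38, 0], [1, 38, 0], [1, 38, 0], [1, 38, 0], [1, 38, 0], [1, 35, 0], [0, 30, 0], [0, 24, 0], [0, 15, 0], [0, 9, 0], [0, 0, 0], [0, 0, 0], [0, 0, 0]], "twist": [0, 0, 0, 0, 0, 0, 0, 0, 0, 0, 0, 0, 0, 0, 0, 0]}}

```text
time: 7.62
position: [0.52, -0.0795, 0.1206]
tool_rot: [1.0, 0.001, -0.0, -0.0]
ft_force: [-0.8, 0.1, -2.7]
grip_width: 0.0355
```

```bash
python3 - <<'E'
from loc2 import *; from loc import parts
go(.5201,-.0812,.12,0)
c=robot.camera("wrist"); cv2.imwrite("pics/w4.png",c["color"]);locate(c,parts)
E
```

```text
t 7.62 pos [ 0.52   -0.0795  0.1206] yaw 0.12 tool mm before twist [0.1 1.7 0.6] tilt [-9.e-04  7.e-04 -1.e+00]
twist deg 0.12 tool mm after [0.1 1.7 0.6]
pulley 3749 px [113.5 110.7] rayMEC [609.8  60. ] 25.1 hullmid [610.1  60. ] z 0.0174
hex 1858 px [500.8 168.8] rayMEC [ 572.9 -202.4] 21.2 hullmid [ 572.6 -202.4] z 0.0196
tallbase 5200 px [326.1 212. ] rayMEC [520.6 -81.3] 55.1 hullmid [533.2 -81.3] z 0.0116
shortbase 1586 px [ 37.4 265.8] rayMEC [497.9 138.3] 30.2 hullmid [498.3 139.7] z 0.0113
```

View pics/w4.png

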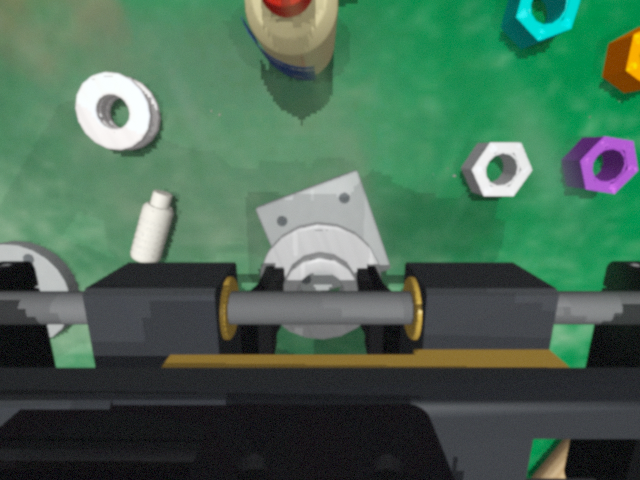

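Emit:
{"fn": "step_arm", "kwargs": {"slide": [[0, 1.7, 0], [0, 0, 10], [0, 0, 14], [0, 0, 16], [0, 0, 16], [0, 0, 12], [0, 0, 6], [0, 0, 0], [0, 0, 0], [0, 0, 0]], "twist": [0, 0, 0, 0, 0, 0, 0, 0, 0, 0]}}

```text
time: 8.5
position: [0.521, -0.0824, 0.047]
tool_rot: [1.0, 0.001, 0.001, 0.0]
ft_force: [-0.2, 0.2, -1.9]
grip_width: 0.035
```

```bash
python3 - <<'E'
from loc2 import *; from loc import parts
go(.5201,-.0812,.0386,0)
c=robot.camera("wrist"); d=c["color"]
# hex orientation
P=cloud(c); t=(np.hypot(P[...,0]-.5729,P[...,1]+.2024)<.026)&(abs(P[...,2]-.020)<.003)
v,u=np.nonzero(t); pts=np.array([ray(c,a,b,.02)[:2] for a,b in zip(u,v)])*1000
hull=cv2.convexHull(pts.astype(np.float32))
best=[(max(h[:,0]@[np.cos(a),np.sin(a)])+max(-h[:,0]@[np.cos(a),np.sin(a)]),np.degrees(a)) for h in [hull] for a in np.radians(np.arange(-30,151,3))]
print(len(pts),[(round(float(w),1),round(a)) for w,a in best])
E
```

```text
t 8.5 pos [ 0.521  -0.0824  0.047 ] yaw 0.09 tool mm before twist [-0.9 -1.2  8.4] tilt [ 1.1e-03 -4.0e-04 -1.0e+00]
twist deg 0.09 tool mm after [-0.9 -1.2  8.4]
3559 [(41.4, -30), (41.2, -27), (41.0, -24), (40.6, -21), (40.2, -18), (39.6, -15), (39.0, -12), (38.2, -9), (37.3, -6), (36.3, -3), (35.7, 0), (36.8, 3), (37.8, 6), (38.7, 9), (39.5, 12), (40.1, 15), (40.7, 18), (41.2, 21), (41.5, 24), (41.7, 27), (41.8, 30), (41.8, 33), (41.7, 36), (41.5, 39), (41.1, 42), (40.7, 45), (40.1, 48), (39.5, 51), (38.9, 54), (38.2, 57), (37.7, 60), (38.5, 63), (39.2, 66), (40.1, 69), (40.8, 72), (41.3, 75), (41.8, 78), (42.2, 81), (42.4, 84), (42.5, 87), (42.6, 90), (42.4, 93), (42.2, 96), (41.9, 99), (41.5, 102), (41.1, 105), (40.5, 108), (39.8, 111), (39.0, 114), (38.1, 117), (37.6, 120), (38.2, 123), (38.9, 126), (39.6, 129), (40.2, 132), (40.7, 135), (41.0, 138), (41.3, 141), (41.4, 144), (41.5, 147), (41.4, 150)]
```

Emit:
{"fn": "step_arm", "kwargs": {"slide": [[-0.9, -1.0, 2], [0, 0, 3], [0, 0, 3], [0, 0, 1], [0, 0, 0], [0, 0, 0], [0, 0, 0]], "twist": [0, 0, 0, 0, 0, 0, 0]}}

```text
time: 9.13
position: [0.5198, -0.0814, 0.0385]
tool_rot: [1.0, 0.001, 0.0, 0.0]
ft_force: [-1.1, 1.1, 5.6]
grip_width: 0.0354
```

Emit:
{"fn": "step_arm", "kwargs": {"slide": [[0, 0, 0], [0, 0, 0], [0, 0, 0], [0, 0, 0], [0, 0, -6], [0, 0, -12], [0, 0, -15], [0, 0, -15], [0, 0, -12], [-5, -10, -5], [-15, -26, 0], [-18, -34, 0], [-15, -28, 0], [-8, -15, 0], [-4, -7, 0], [0, 0, 0], [0, 0, 0], [0, 0, 0]], "twist": [0, 0, 0, 0, 0, 0, 0, 0, 0, 0, 0, 0, 0, 0, 0, 0, 0, 0], "jaw": 50}}

```text
time: 10.63
position: [0.4559, 0.0377, 0.1027]
tool_rot: [1.0, 0.0, 0.001, 0.0]
ft_force: [0.5, -0.3, 0.7]
grip_width: 0.0499
```

```bash
python3 - <<'E'
from loc2 import *; from loc import parts
go(.455,.0386,.019,0)
c=robot.camera("wrist"); cv2.imwrite("pics/w5.png",c["color"]); locate(c,parts)
E
```

```text
t 10.63 pos [0.4559 0.0377 0.1027] yaw 0.04 tool mm before twist [-1.  -0.9 83.7] tilt [ 2.e-03 -5.e-04 -1.e+00]
twist deg 0.04 tool mm after [-0.9 -0.9 83.7]
pulley 2239 px [282.5  18.7] rayMEC [604.5  60.9] 24.1 hullmid [595.   60.9] z 0.0176
sleeve 980 px [320.  253.1] rayMEC [455.3  39.2] 16.1 hullmid [455.3  39.1] z 0.0253
tallbase 7439 px [495.  146.7] rayMEC [520.1 -79.9] 55.5 hullmid [520.2 -79.9] z 0.0117
shortbase 9731 px [146.3 212.3] rayMEC [475.3 158.6] 42.4 hullmid [480.9 158.5] z 0.0115
tallpost 472 px [542.9 152.7] rayMEC [520.6 -79.6] 9.3 hullmid [520.2 -79.2] z 0.0614
shortpost 388 px [126.7 227.9] rayMEC [474.9 157.4] 8.1 hullmid [475.2 157.5] z 0.0399
tin 11 px [637.5 259.2] rayMEC [ 456.3 -156.3] 1.3 hullmid [ 456.5 -156.3] z 0.0382
```

View pics/w5.png

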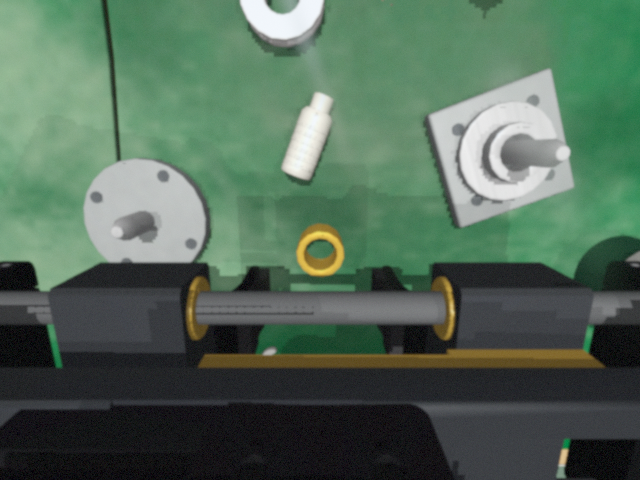

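Emit:
{"fn": "step_arm", "kwargs": {"slide": [[-0.6, -1.3, 10], [0, 0, 18], [0, 0, 20], [0, 0, 18], [0, 0, 10], [0, 0, 5], [0, 0, 2.5], [0, 0, 0], [0, 0, 0], [0, 0, 0]], "twist": [0, 0, 0, 0, 0, 0, 0, 0, 0, 0]}}

```text
time: 11.52
position: [0.4544, 0.0397, 0.0198]
tool_rot: [1.0, 0.001, 0.001, 0.0]
ft_force: [0.2, -0.6, -0.4]
grip_width: 0.05
```

Emit:
{"fn": "step_arm", "kwargs": {"slide": [[0, 0, 0], [0, 0, 0], [0, 0, 0], [0, 0, 0], [0, 0, 0]], "twist": [0, 0, 0, 0, 0], "jaw": 26}}

```text
time: 11.93
position: [0.4541, 0.0398, 0.0194]
tool_rot: [1.0, 0.001, 0.0, 0.0]
ft_force: [0.6, -0.3, 1.9]
grip_width: 0.0305
```

```bash
python3 - <<'E'
from loc2 import *
go(.5201,-.081,.12,0)
E
```

```text
t 11.93 pos [0.4541 0.0398 0.0194] yaw 0.08 tool mm before twist [  66.   120.9 -100.6] tilt [ 7.e-04 -2.e-04 -1.e+00]
twist deg 0.08 tool mm after [  66.   120.8 -100.6]
```

Emit:
{"fn": "step_arm", "kwargs": {"slide": [[0, 0, -8], [0, 0, -18], [0, 0, -22], [0, 0, -20], [4, 8, -10], [12, 22, -4], [14, 26, 0], [14, 26, 0], [11, 20, 0], [6, 12, 0], [4, 7, 0], [0, 0, 0], [0, 0, 0], [0, 0, 0], [0, 0, 0]], "twist": [0, 0, 0, 0, 0, 0, 0, 0, 0, 0, 0, 0, 0, 0, 0]}}

```text
time: 13.18
position: [0.5178, -0.0797, 0.1009]
tool_rot: [1.0, 0.001, -0.001, -0.0]
ft_force: [0.5, -0.3, -0.8]
grip_width: 0.0302
```

```bash
python3 - <<'E'
from loc2 import *
go(.5192,-.081,.0514,0)
c=robot.camera("wrist"); cv2.imwrite("pics/w6.png",c["color"])
E
```

```text
t 13.18 pos [ 0.5178 -0.0797  0.1009] yaw 0.15 tool mm before twist [ 1.5  1.4 49.5] tilt [-1.9e-03  9.0e-04 -1.0e+00]
twist deg 0.15 tool mm after [ 1.4  1.3 49.5]
```

View pics/w6.png

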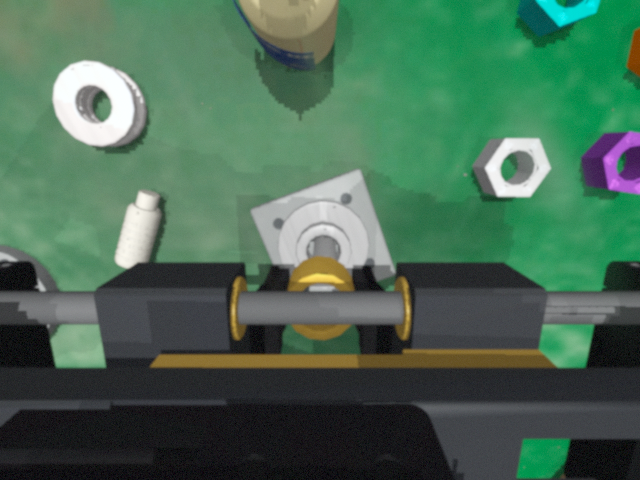

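Emit:
{"fn": "step_arm", "kwargs": {"slide": [[1.4, 1.0, 0], [0, 0, 5], [0, 0, 8], [0, 0, 8], [0, 0, 8], [0, 0, 8], [0, 0, 6], [0, 0, 3], [0, 0, 0], [0, 0, 0], [0, 0, 0]], "twist": [0, 0, 0, 0, 0, 0, 0, 0, 0, 0, 0]}}

```text
time: 14.15
position: [0.5206, -0.0822, 0.0553]
tool_rot: [1.0, 0.001, 0.0, 0.0]
ft_force: [-0.7, -1.0, -1.1]
grip_width: 0.0305
```

```bash
python3 - <<'E'
from loc2 import *
go(.5192,-.081,.0514,0)
E
```

```text
t 14.15 pos [ 0.5206 -0.0822  0.0553] yaw 0.07 tool mm before twist [-1.4 -1.2  3.9] tilt [ 6.e-04 -2.e-04 -1.e+00]
twist deg 0.07 tool mm after [-1.4 -1.2  3.9]
```

Emit:
{"fn": "step_arm", "kwargs": {"slide": [[-1.2, -1.0, 2], [0, 0, 2.5], [0, 0, 0], [0, 0, 0], [0, 0, 0]], "twist": [0, 0, 0, 0, 0]}}

```text
time: 14.57
position: [0.5193, -0.081, 0.0514]
tool_rot: [1.0, 0.001, 0.0, 0.0]
ft_force: [-0.6, 1.0, 5.9]
grip_width: 0.0305
```

Emit:
{"fn": "step_arm", "kwargs": {"slide": [[0, 0, 0], [0, 0, 0], [0, 0, 0], [0, 0, 0], [0, 0, -6], [0, 0, -14], [0, 0, -18], [0, 0, -18], [0, 0, -16], [0, 0, -8], [8, -12, 0], [18, -28, 0], [20, -32, 0], [20, -32, 0], [14, -22, 0], [7, -10, 0], [3, -5, 0], [0, 0, 0], [0, 0, 0], [0, 0, 0]], "twist": [0, 0, 0, 0, 0, 0, 0, 0, 0, 0, 0, 0, 0, 0, 0, 6, 6, 6, 6, 6], "jaw": 66}}

```text
time: 16.23
position: [0.6092, 0.0601, 0.1302]
tool_rot: [0.966, -0.26, -0.001, 0.0]
ft_force: [0.5, -0.6, -0.3]
grip_width: 0.066
```

Emit:
{"fn": "step_arm", "kwargs": {"slide": [[0, 0, 0], [0, 0, 0], [0, 0, 0]], "twist": [0, 0, 0]}}

```text
time: 16.48
position: [0.6093, 0.0596, 0.1304]
tool_rot: [0.966, -0.257, -0.0, 0.0]
ft_force: [0.7, -0.2, -0.5]
grip_width: 0.0663
```

```bash
python3 - <<'E'
from loc2 import *; from loc import parts
go(.6098,.0602,.02,-30)
c=robot.camera("wrist"); cv2.imwrite("pics/w7.png",c["color"]); locate(c,parts)
c=robot.camera("scene"); cv2.imwrite("pics/s7.png",cv2.resize(c["color"][190:340,230:430],None,fx=4,fy=4,interpolation=cv2.INTER_CUBIC))
E
```

```text
t 16.48 pos [0.6093 0.0596 0.1304] yaw -29.8 tool mm before twist [ 1.000e-01 -8.000e-01  1.104e+02] tilt [-4.e-04  0.e+00 -1.e+00]
twist deg 0.2 tool mm after [ 1.000e-01 -7.000e-01  1.104e+02]
pulley 2585 px [319.3 236.7] rayMEC [610.7  61.2] 24.7 hullmid [610.7  61.1] z 0.0175
tallbase 3657 px [527.4 218.9] rayMEC [521.5 -79.7] 55.7 hullmid [533.2 -79.9] z 0.0116
tallpost 694 px [576.4 253.8] rayMEC [522.6 -78.2] 16.4 hullmid [524.5 -79.3] z 0.0575
```

View pics/w7.png

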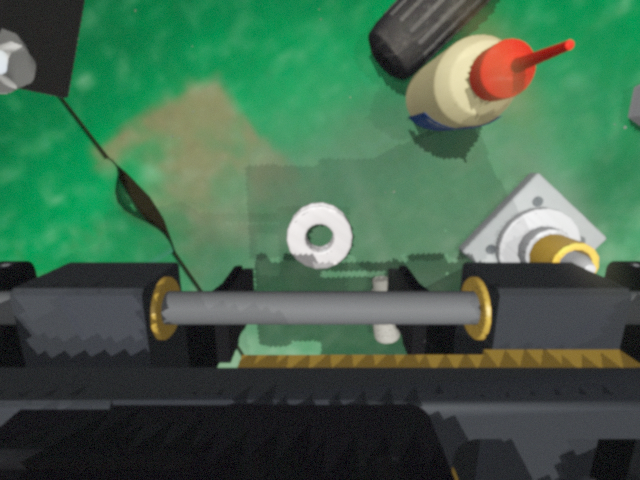

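View pics/s7.png

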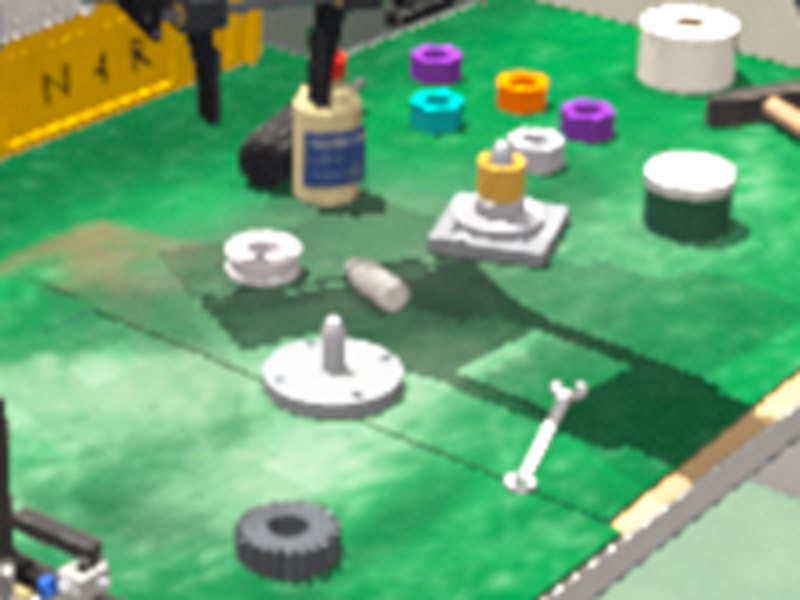

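Emit:
{"fn": "step_arm", "kwargs": {"slide": [[0.4, -1.2, 12], [0, 0, 25], [0, 0, 28], [0, 0, 22], [0, 0, 12], [0, 0, 7], [0, 0, 4], [0, 0, 0], [0, 0, 0], [0, 0, 0]], "twist": [0, 0, 0, 0, 0, 0, 0, 0, 0, 0]}}

```text
time: 17.42
position: [0.6114, 0.0605, 0.0218]
tool_rot: [0.966, -0.258, 0.001, -0.0]
ft_force: [-0.4, 0.3, -0.3]
grip_width: 0.0655
```

Emit:
{"fn": "step_arm", "kwargs": {"slide": [[0, 0, 0], [0, 0, 0], [0, 0, 0], [0, 0, 0], [0, 0, 0]], "twist": [0, 0, 0, 0, 0], "jaw": 44}}

```text
time: 17.83
position: [0.6106, 0.0604, 0.021]
tool_rot: [0.966, -0.258, 0.0, -0.0]
ft_force: [-1.2, 0.6, 3.2]
grip_width: 0.0479
```

```bash
python3 - <<'E'
from loc2 import *
go(.5201,-.081,.12,0)
E
```

```text
t 17.83 pos [0.6106 0.0604 0.021 ] yaw -29.92 tool mm before twist [ -7.8 167.7 -99. ] tilt [ 5.e-04 -1.e-04 -1.e+00]
twist deg -29.92 tool mm after [-90.5 141.4 -99. ]
```

Emit:
{"fn": "step_arm", "kwargs": {"slide": [[0, 0, -8], [0, 0, -16], [0, 0, -20], [0, 0, -22], [0, 0, -20], [0, 0, -12], [0, 0, -4], [-5, 8, 0], [-14, 22, 0], [-19, 30, 0], [-19, 30, 0], [-17, 26, 0], [-10, 15, 0], [-6, 9, 0], [0, 1, 0], [0, 0, 0], [0, 0, 0], [0, 0, 0]], "twist": [0, -5, -6, -6, -6, -6.9, 0, 0, 0, 0, 0, 0, 0, 0, 0, 0, 0, 0]}}

```text
time: 19.33
position: [0.521, -0.0796, 0.1224]
tool_rot: [1.0, 0.0, 0.0, -0.0]
ft_force: [-0.1, -0.0, -1.8]
grip_width: 0.0486
```

```bash
python3 - <<'E'
from loc2 import *
go(.5201,-.081,.079,0)
c=robot.camera("wrist"); cv2.imwrite("pics/w8.png",c["color"])
E
```

```text
t 19.33 pos [ 0.521  -0.0796  0.1224] yaw 0.02 tool mm before twist [-0.9  1.4 43.4] tilt [ 4.e-04  1.e-04 -1.e+00]
twist deg 0.02 tool mm after [-0.9  1.4 43.4]
```

View pics/w8.png

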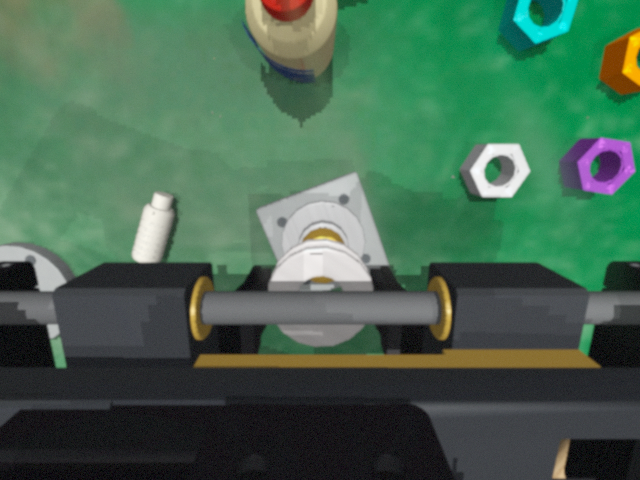

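Emit:
{"fn": "step_arm", "kwargs": {"slide": [[-0.6, 1.2, 0], [0, 0, 6], [0, 0, 9], [0, 0, 9], [0, 0, 8], [0, 0, 5], [0, 0, 3], [0, 0, 0], [0, 0, 0], [0, 0, 0]], "twist": [0, 0, 0, 0, 0, 0, 0, 0, 0, 0]}}

```text
time: 20.22
position: [0.52, -0.0818, 0.0828]
tool_rot: [1.0, -0.0, 0.0, 0.0]
ft_force: [-0.3, 0.5, -1.2]
grip_width: 0.0479
```

```bash
python3 - <<'E'
from loc2 import *
go(.5201,-.081,.079,0)
E
```

```text
t 20.22 pos [ 0.52   -0.0818  0.0828] yaw -0.03 tool mm before twist [ 0.1 -0.8  3.8] tilt [ 5.e-04 -2.e-04 -1.e+00]
twist deg -0.03 tool mm after [ 0.1 -0.8  3.8]
```

Emit:
{"fn": "step_arm", "kwargs": {"slide": [[0, -0.6, 2], [0, 0, 2.6], [0, 0, 0], [0, 0, 0], [0, 0, 0]], "twist": [0, 0, 0, 0, 0]}}

```text
time: 20.63
position: [0.5203, -0.0812, 0.079]
tool_rot: [1.0, -0.0, 0.001, 0.0]
ft_force: [-0.7, 0.9, 5.9]
grip_width: 0.0481
```

Emit:
{"fn": "step_arm", "kwargs": {"slide": [[0, 0, 0], [0, 0, 0], [0, 0, 0], [0, 0, 0], [0, 0, -6], [0, 0, -14], [0, 0, -18], [0, 0, -12], [-6, -15, -6], [-10, -30, -4], [-13, -38, 0], [-13, -38, 0], [-13, -38, 0], [-13, -38, 0], [-13, -38, 0], [-13, -38, 0], [-13, -38, 0], [-12, -34, 0], [-10, -28, 0], [-8, -20, 0]], "twist": [0, 0, 0, 0, 0, 0, 0, 0, 0, 0, 0, 0, 0, 0, 0, 0, 0, 0, 0, 0], "jaw": 74}}

```text
time: 22.3
position: [0.3803, 0.3146, 0.138]
tool_rot: [1.0, 0.001, -0.001, -0.0]
ft_force: [0.7, -0.1, -0.1]
grip_width: 0.0738
```

Emit:
{"fn": "step_arm", "kwargs": {"slide": [[-5, -10, 0], [0, 0, 0], [0, 0, 0], [0, 0, 0], [0, 0, 0]], "twist": [0, 0, 0, 0, 0]}}

```text
time: 22.72
position: [0.3784, 0.3208, 0.138]
tool_rot: [1.0, -0.001, -0.0, 0.0]
ft_force: [-0.3, 0.4, 0.7]
grip_width: 0.0741
```

```bash
python3 - <<'E'
from loc2 import *; from loc import parts
go(.3776,.3217,.02,0)
c=robot.camera("wrist"); cv2.imwrite("pics/w9.png",c["color"]); locate(c,parts)
c=robot.camera("scene"); cv2.imwrite("pics/s9.png",cv2.resize(c["color"][190:340,230:430],None,fx=4,fy=4,interpolation=cv2.INTER_CUBIC))
E
```

```text
t 22.72 pos [0.3784 0.3208 0.138 ] yaw -0.14 tool mm before twist [ -0.8  -0.9 118. ] tilt [-3.e-04 -4.e-04 -1.e+00]
twist deg -0.14 tool mm after [ -0.8  -0.9 118. ]
gear 2979 px [319.6 236.8] rayMEC [377.3 322.4] 28.1 hullmid [377.5 322.5] z 0.0175
shortbase 10180 px [539.3 104.3] rayMEC [474.  161.3] 42.7 hullmid [474.2 161.2] z 0.0118
shortpost 366 px [562.9 102.3] rayMEC [473.4 162.7] 8.1 hullmid [473.8 162.9] z 0.0399
```

View pics/w9.png

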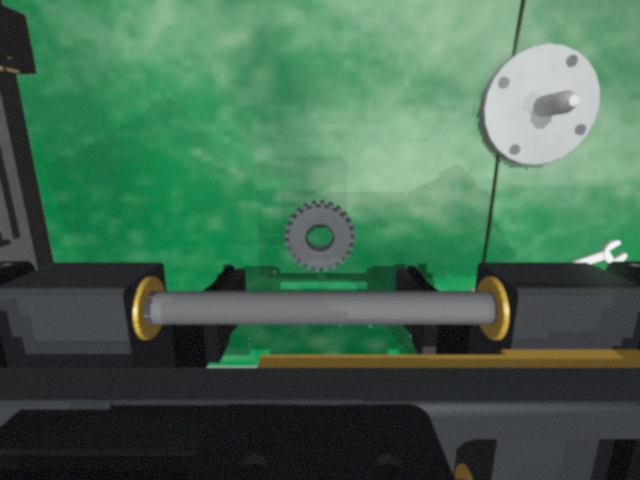

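View pics/s9.png

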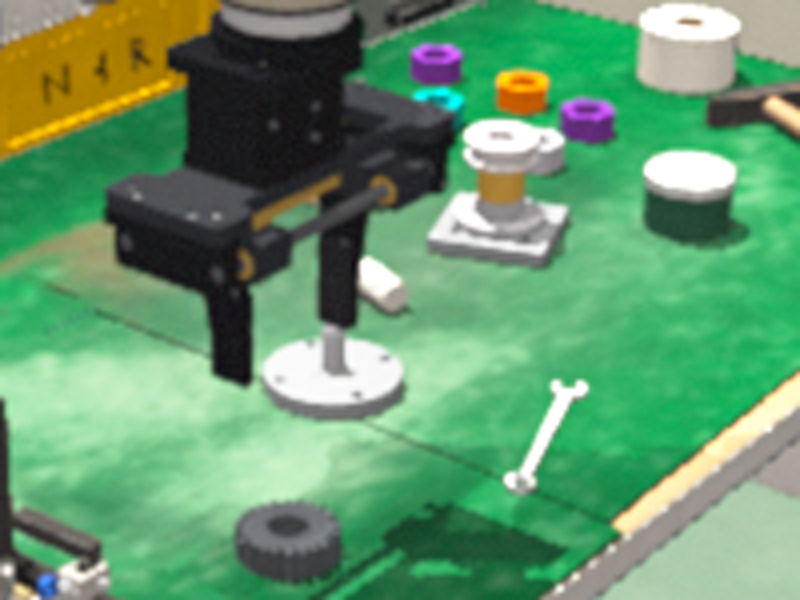

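Emit:
{"fn": "step_arm", "kwargs": {"slide": [[-0.9, -1.4, 12], [0, 0, 25], [0, 0, 30], [0, 0, 26], [0, 0, 14], [0, 0, 7], [0, 0, 4], [0, 0, 0], [0, 0, 0], [0, 0, 0]], "twist": [0, 0, 0, 0, 0, 0, 0, 0, 0, 0]}}

```text
time: 23.65
position: [0.3779, 0.3237, 0.021]
tool_rot: [1.0, -0.0, 0.001, -0.001]
ft_force: [-0.4, 0.1, -0.2]
grip_width: 0.0736
```

Emit:
{"fn": "step_arm", "kwargs": {"slide": [[0, 0, 0], [0, 0, 0], [0, 0, 0], [0, 0, 0], [0, 0, 0]], "twist": [0, 0, 0, 0, 0], "jaw": 46}}

```text
time: 24.07
position: [0.3771, 0.3234, 0.0204]
tool_rot: [1.0, -0.0, 0.0, 0.0]
ft_force: [-0.1, -0.7, 3.5]
grip_width: 0.0547
```

```bash
python3 - <<'E'
from loc2 import *
go(.4747,.159,.1,0)
E
```

```text
t 24.07 pos [0.3771 0.3234 0.0204] yaw -0.0 tool mm before twist [ 97.6 164.4 -79.6] tilt [ 2.e-04 -1.e-04 -1.e+00]
twist deg -0.0 tool mm after [ 97.6 164.4 -79.6]
```

Emit:
{"fn": "step_arm", "kwargs": {"slide": [[0, 0, -8], [0, 0, -18], [0, 0, -22], [0, 0, -18], [4, 8, -8], [14, 24, -2], [20, 34, 0], [20, 34, 0], [18, 30, 0], [12, 20, 0], [7, 10, 0], [2.6, 4.4, 0], [0, 0, 0], [0, 0, 0], [0, 0, 0], [0, 0, 0]], "twist": [0, 0, 0, 0, 0, 0, 0, 0, 0, 0, 0, 0, 0, 0, 0, 0]}}

```text
time: 25.4
position: [0.4735, 0.1601, 0.0959]
tool_rot: [1.0, 0.001, -0.001, -0.0]
ft_force: [0.8, -0.1, -2.1]
grip_width: 0.0552
```

```bash
python3 - <<'E'
from loc2 import *; from loc import parts
go(.4747,.159,.0324,0)
c=robot.camera("wrist"); cv2.imwrite("pics/w10.png",c["color"]); locate(c,parts)
E
```

```text
t 25.4 pos [0.4735 0.1601 0.0959] yaw 0.09 tool mm before twist [ 1.3  1.1 63.5] tilt [-1.1e-03  1.0e-04 -1.0e+00]
twist deg 0.09 tool mm after [ 1.2  1.1 63.5]
tallbase 1626 px [631.6 184. ] rayMEC [509.  -46.6] 39.9 hullmid [509.  -41.1] z 0.0111
shortbase 5868 px [323.7 221.8] rayMEC [475.2 159.7] 41.5 hullmid [486.3 159.7] z 0.0116
```

View pics/w10.png

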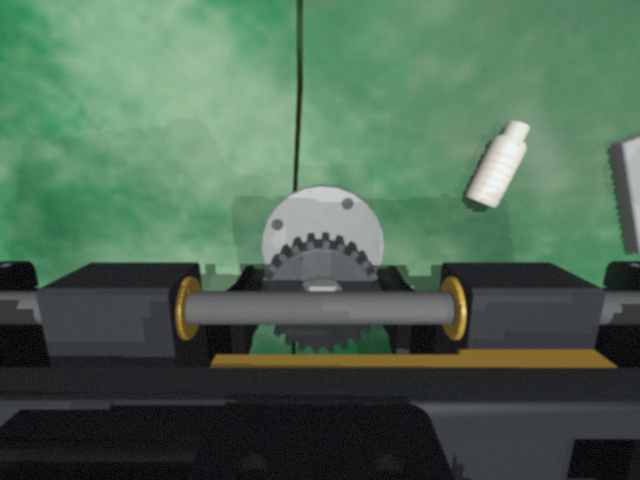

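Emit:
{"fn": "step_arm", "kwargs": {"slide": [[1.2, 0.5, 0], [0, 0, 8], [0, 0, 11], [0, 0, 11], [0, 0, 11], [0, 0, 10], [0, 0, 6], [0, 0, 3], [0, 0, 0], [0, 0, 0], [0, 0, 0]], "twist": [0, 0, 0, 0, 0, 0, 0, 0, 0, 0, 0]}}

```text
time: 26.37
position: [0.4762, 0.1585, 0.0364]
tool_rot: [1.0, -0.0, 0.0, -0.0]
ft_force: [-0.7, -0.4, -1.7]
grip_width: 0.0547
```

```bash
python3 - <<'E'
from loc2 import *
go(.4748,.1594,.0324,0)
E
```

```text
t 26.37 pos [0.4762 0.1585 0.0364] yaw -0.03 tool mm before twist [-1.4 -0.9  4. ] tilt [ 9.e-04  1.e-04 -1.e+00]
twist deg -0.03 tool mm after [-1.4 -0.9  4. ]
```

Emit:
{"fn": "step_arm", "kwargs": {"slide": [[-1.3, -0.8, 2], [0, 0, 2.8], [0, 0, 0], [0, 0, 0], [0, 0, 0]], "twist": [0, 0, 0, 0, 0]}}

```text
time: 26.78
position: [0.4748, 0.1595, 0.0323]
tool_rot: [1.0, -0.0, 0.001, -0.0]
ft_force: [-0.7, 0.1, 8.2]
grip_width: 0.0549
```

Emit:
{"fn": "step_arm", "kwargs": {"slide": [[0, 0, 0], [0, 0, 0], [0, 0, 0], [0, 0, 0], [0, 0, -6], [0, 0, -16], [0, 0, -20], [0, 0, -20], [0, 0, -20], [0, 0, -20], [0, 0, -16], [0, 0, 0], [0, 0, 0], [0, 0, 0], [0, 0, 0], [0, 0, 0], [0, 0, 0], [0, 0, 0], [0, 0, 0]], "twist": [0, 0, 0, 0, 0, 0, -6.9, -6.9, -6.9, -6.9, -6.9, -6.9, -6.9, -6.9, -6.9, -6.9, -7, -7, -7], "jaw": 70}}

```text
time: 28.37
position: [0.4743, 0.1592, 0.1494]
tool_rot: [0.705, 0.709, -0.0, -0.0]
ft_force: [-0.2, -0.9, -0.1]
grip_width: 0.0701
```

Emit:
{"fn": "step_arm", "kwargs": {"slide": [[-18, 5, 0], [-32, 9, 0], [-38, 10, 0], [-38, 10, 0], [-38, 10, 0], [-38, 10, 0], [-38, 10, 0], [-38, 10, 0], [-32, 9, 0], [-25, 7, 0], [-15, 5, 0], [-8, 2, 0], [-3, 1, 0], [0, 0, 0], [0, 0, 0], [0, 0, 0]], "twist": [0, 0, 0, 0, 0, 0, 0, 0, 0, 0, 0, 0, 0, 0, 0, 0], "jaw": 58}}

```text
time: 29.7
position: [0.5717, -0.1999, 0.1491]
tool_rot: [0.707, 0.708, -0.0, -0.001]
ft_force: [-0.0, 0.2, 0.8]
grip_width: 0.0582
```

```bash
python3 - <<'E'
from loc2 import *; from loc import parts
go(.5729,-.2024,.02,90)
c=robot.camera("wrist"); cv2.imwrite("pics/w11.png",c["color"]); locate(c,parts)
c=robot.camera("scene"); cv2.imwrite("pics/s11.png",cv2.resize(c["color"][190:340,230:430],None,fx=4,fy=4,interpolation=cv2.INTER_CUBIC))
E
```

```text
t 29.7 pos [ 0.5717 -0.1999  0.1491] yaw 90.07 tool mm before twist [ -2.7   1.3 129.1] tilt [-0.0013  0.001  -1.    ]
twist deg 0.07 tool mm after [ -2.5   1.2 129.1]
hex 1191 px [321.5 238.2] rayMEC [ 572.9 -203. ] 20.9 hullmid [ 573.2 -203. ] z 0.0196
tallbase 4513 px [269.4  88.9] rayMEC [521.1 -81.5] 54.9 hullmid [525.3 -81.5] z 0.0116
tallpost 321 px [260.3  84.4] rayMEC [527.3 -87.3] 22.3 hullmid [528.1 -88.1] z 0.062
tin 5646 px [130.7 214.4] rayMEC [ 433.6 -180.3] 31.8 hullmid [ 433.5 -180.3] z 0.0403
```

View pics/w11.png

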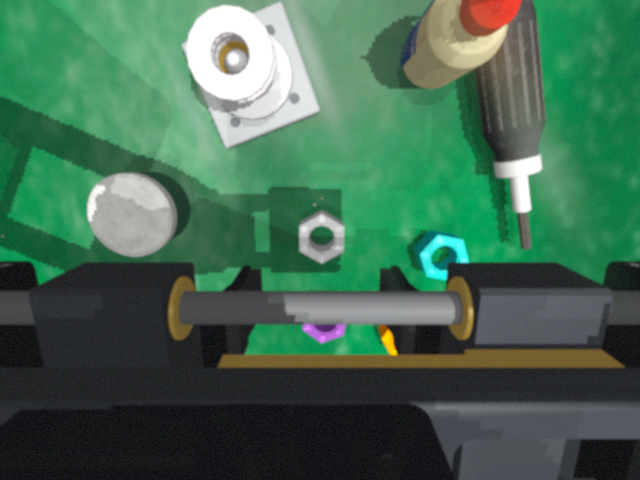

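View pics/s11.png

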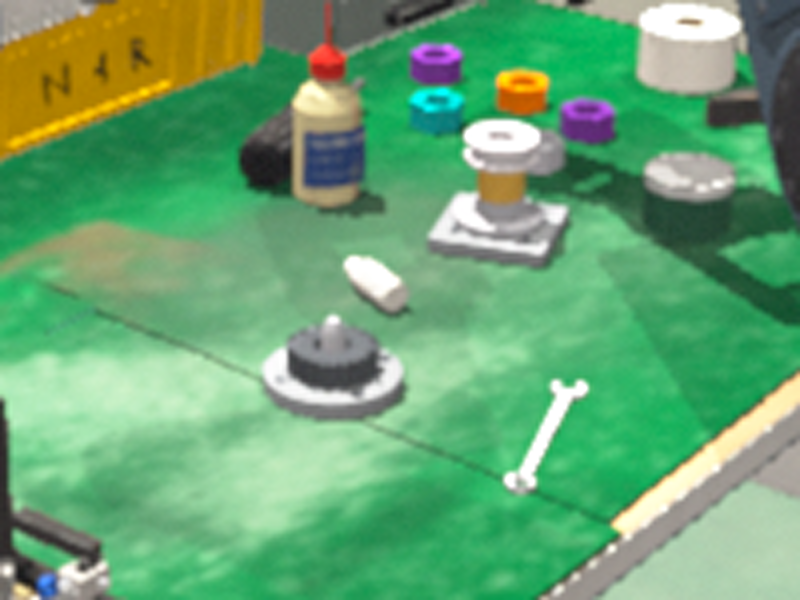

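```bash
python3 - <<'E'
import cv2
i=cv2.imread("pics/w11.png"); cv2.imwrite("pics/w11c.png",cv2.resize(i[190:350,270:480],None,fx=3,fy=3,interpolation=cv2.INTER_CUBIC))
E
```

```text
(no output)
```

View pics/w11c.png

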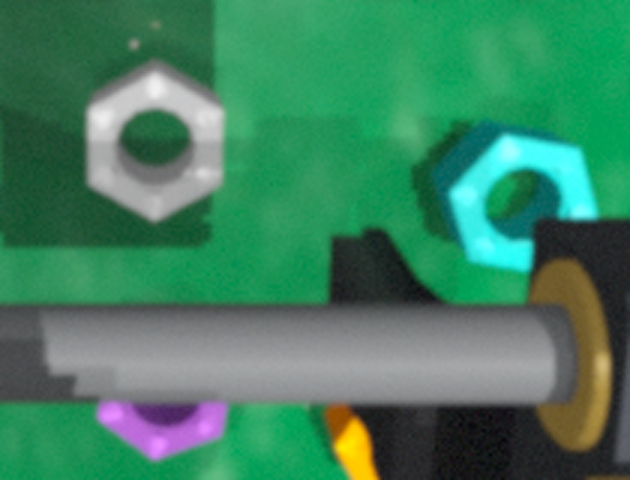

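The grey steel one at (321,238) fits (bare steel, flats along x); turquoise (441,255), purple (325,328) and orange (388,340) are look-alikes and stay.

Emit:
{"fn": "step_arm", "kwargs": {"slide": [[-2.7, 1.2, 12], [0, 0, 26], [0, 0, 32], [0, 0, 30], [0, 0, 16], [0, 0, 8], [0, 0, 5], [0, 0, 0], [0, 0, 0], [0, 0, 0]], "twist": [0, 0, 0, 0, 0, 0, 0, 0, 0, 0]}}

```text
time: 30.63
position: [0.5745, -0.2049, 0.0214]
tool_rot: [0.707, 0.707, 0.0, 0.001]
ft_force: [0.8, -0.2, 0.9]
grip_width: 0.0581
```

```bash
python3 - <<'E'
from loc2 import *
go(.5729,-.2027,.02,90)
E
```

```text
t 30.63 pos [ 0.5745 -0.2049  0.0214] yaw 89.98 tool mm before twist [ 2.2 -1.6  1.4] tilt [ 0.0023 -0.0013 -1.    ]
twist deg -0.02 tool mm after [ 2.2 -1.6  1.4]
```

Emit:
{"fn": "step_arm", "kwargs": {"slide": [[2, -1.4, 0.5], [0, 0, 0], [0, 0, 0]], "twist": [0, 0, 0]}}

```text
time: 30.88
position: [0.5723, -0.2024, 0.0205]
tool_rot: [0.707, 0.707, 0.0, 0.001]
ft_force: [-0.5, -0.0, -0.3]
grip_width: 0.0579
```

Emit:
{"fn": "step_arm", "kwargs": {"slide": [[0, 0, 0], [0, 0, 0], [0, 0, 0], [0, 0, 0], [0, 0, 0]], "twist": [0, 0, 0, 0, 0], "jaw": 30}}

```text
time: 31.3
position: [0.5722, -0.2025, 0.0197]
tool_rot: [0.707, 0.707, 0.0, 0.0]
ft_force: [0.4, 0.0, 0.3]
grip_width: 0.0361
```

```bash
python3 - <<'E'
from loc2 import *
go(.4748,.1594,.15,90)
E
```

```text
t 31.3 pos [ 0.5722 -0.2025  0.0197] yaw 89.97 tool mm before twist [ 361.9  -97.6 -130.3] tilt [ 1.e-04  0.e+00 -1.e+00]
twist deg -0.03 tool mm after [ 361.9  -97.4 -130.3]
```

Emit:
{"fn": "step_arm", "kwargs": {"slide": [[0, 0, -8], [0, 0, -18], [0, 0, -24], [0, 0, -26], [0, 0, -24], [4, -1, -14], [16, -4, -6], [30, -8, 0], [38, -10, 0], [38, -10, 0], [38, -10, 0], [38, -10, 0], [38, -10, 0], [38, -10, 0], [34, -10, 0], [25, -7, 0], [15, -5, 0], [7, -2, 0], [2.9, -0.5, 0], [0, 0, 0]], "twist": [0, 0, 0, 0, 0, 0, 0, 0, 0, 0, 0, 0, 0, 0, 0, 0, 0, 0, 0, 0]}}

```text
time: 32.97
position: [0.4742, 0.1599, 0.1395]
tool_rot: [0.707, 0.707, -0.0, -0.0]
ft_force: [1.0, -0.5, -1.4]
grip_width: 0.0357
```

Emit:
{"fn": "step_arm", "kwargs": {"slide": [[0, 0, 0], [0, 0, 15], [0, 0, 15], [0, 0, 5], [0, 0, 0], [0, 0, 0], [0, 0, 0]], "twist": [0, 0, 0, 0, 0, 0, 0]}}

```text
time: 33.55
position: [0.4755, 0.1591, 0.1052]
tool_rot: [0.708, 0.707, 0.0, 0.0]
ft_force: [-0.3, 0.1, -1.3]
grip_width: 0.036
```

```bash
python3 - <<'E'
from loc2 import *; from loc import parts
go(.4748,.1594,.0497,90)
c=robot.camera("wrist"); cv2.imwrite("pics/w12.png",c["color"]); locate(c,parts)
E
```

```text
t 33.55 pos [0.4755 0.1591 0.1052] yaw 89.92 tool mm before twist [ 0.3 -0.8 55.5] tilt [ 1.1e-03  1.0e-04 -1.0e+00]
twist deg -0.08 tool mm after [ 0.3 -0.7 55.5]
shortbase 3941 px [318.6 220.6] rayMEC [474.6 160.5] 41.6 hullmid [474.6 172.5] z 0.0117
shortpost 125 px [317.1 249.3] rayMEC [474.4 162.4] 7.0 hullmid [474.4 164.7] z 0.0383
```

View pics/w12.png

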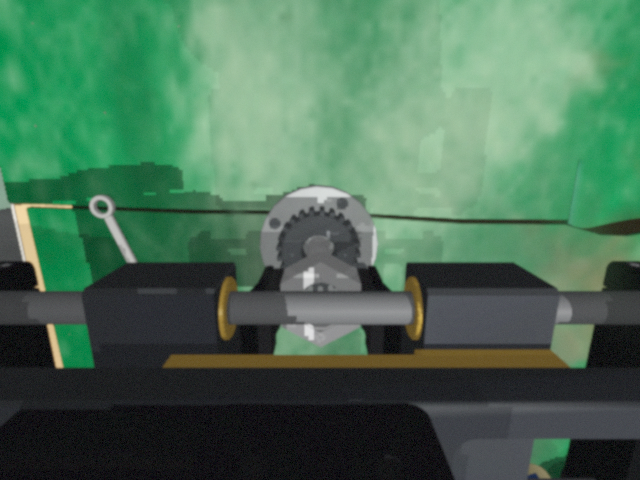

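Emit:
{"fn": "step_arm", "kwargs": {"slide": [[0.3, -0.6, 4], [0, 0, 9], [0, 0, 10], [0, 0, 10], [0, 0, 9], [0, 0, 6], [0, 0, 3], [0, 0, 0], [0, 0, 0], [0, 0, 0]], "twist": [0, 0, 0, 0, 0, 0, 0, 0, 0, 0]}}

```text
time: 34.43
position: [0.4745, 0.1598, 0.0539]
tool_rot: [0.707, 0.707, 0.0, 0.0]
ft_force: [0.3, -0.3, -1.8]
grip_width: 0.0356
```

```bash
python3 - <<'E'
from loc2 import *
go(.4748,.1594,.0497,90)
E
```

```text
t 34.43 pos [0.4745 0.1598 0.0539] yaw 89.98 tool mm before twist [-0.4  0.3  4.2] tilt [ 6.e-04  1.e-04 -1.e+00]
twist deg -0.02 tool mm after [-0.4  0.3  4.2]
```

Emit:
{"fn": "step_arm", "kwargs": {"slide": [[0, 0, 2], [0, 0, 3], [0, 0, 0], [0, 0, 0], [0, 0, 0]], "twist": [0, 0, 0, 0, 0]}}

```text
time: 34.85
position: [0.4748, 0.1599, 0.0495]
tool_rot: [0.707, 0.707, 0.001, 0.001]
ft_force: [-0.5, 0.0, 5.5]
grip_width: 0.036
```

Emit:
{"fn": "step_arm", "kwargs": {"slide": [[0, 0, 0], [0, 0, 0], [0, 0, 0], [0, 0, 0], [0, 0, -6], [0, 0, -14], [0, 0, -18], [0, 0, -20], [0, 0, -20], [0, 0, -20], [0, 0, -20], [-30, 0, -20], [-38, 0, -20], [-38, 0, -10], [-38, 0, 0], [-20, 0, 0], [0, 0, 0], [0, 0, 0], [0, 0, 0]], "twist": [0, 0, 0, 0, 0, 0, 0, 0, 0, 0, 0, 0, 0, 0, 0, 0, 0, 0, 0], "jaw": 58}}

```text
time: 36.43
position: [0.4736, -0.0025, 0.2161]
tool_rot: [0.707, 0.707, 0.0, -0.001]
ft_force: [-0.1, 0.6, 0.0]
grip_width: 0.0579
```

```bash
cat > fin.py <<'E'
from loc2 import *
c=robot.camera("wrist"); cv2.imwrite("pics/w13.png",c["color"]); print(robot.get_obs()["position"])
F=dict(hex=((.4748,.1594),.050,.02,.035),gear=((.4748,.1594),.030,.028,.045),shortbase=((.4748,.1594),.012,.042,.06),pulley=((.52,-.081),.076,.025,.04),tallbase=((.52,-.081),.012,.05,.07),tin=((.432,-.18),.042,.031,.05))
locate(c,F)
s=robot.camera("scene"); cv2.imwrite("pics/s13.png",cv2.resize(s["color"][190:340,230:430],None,fx=4,fy=4,interpolation=cv2.INTER_CUBIC))
locate(s,F)
s=robot.camera("side"); cv2.imwrite("pics/d13.png",cv2.resize(s["color"][200:350,190:460],None,fx=2.9,fy=2.9,interpolation=cv2.INTER_CUBIC))
print("side now");locate(s,F)
E
python3 fin.py
```

```text
[ 0.47363771 -0.00203226  0.21600687]
hex 1422 px [322.   26.9] rayMEC [475.4 157.6] 20.8 hullmid [475.4 157.2] z 0.0495
gear 1135 px [320.1  44.5] rayMEC [474.8 159.6] 28.0 hullmid [474.7 155.3] z 0.0294
shortbase 3345 px [321.1  50.9] rayMEC [474.7 158.9] 41.8 hullmid [474.7 154.3] z 0.0116
pulley 515 px [369.5 331.5] rayMEC [517.2 -92.7] 19.9 hullmid [517.2 -96.2] z 0.0758
tallbase 1384 px [354.9 264. ] rayMEC [511.4 -56.6] 41.3 hullmid [511.3 -56. ] z 0.0117
hex 106 px [312.5 268.8] rayMEC [473.2 163.7] 23.9 hullmid [472.6 163.7] z 0.0488
gear 140 px [312.  278.5] rayMEC [471.  167.8] 29.7 hullmid [471.3 167.2] z 0.0295
shortbase 281 px [312.4 286.3] rayMEC [471.7 166.1] 45.6 hullmid [473.  165.8] z 0.0118
pulley 111 px [354.5 224.5] rayMEC [519.6 -74.1] 27.6 hullmid [519.2 -74. ] z 0.0755
tallbase 247 px [354.  248.4] rayMEC [518.2 -74.3] 58.0 hullmid [519.1 -74.3] z 0.0114
tin 191 px [401.8 233.5] rayMEC [ 428.4 -172.3] 36.4 hullmid [ 428.1 -172.5] z 0.0406
side now
hex 85 px [273.4 239.9] rayMEC [468.  149.1] 22.9 hullmid [468.4 149.1] z 0.0481
gear 120 px [273.7 249. ] rayMEC [468.1 148.2] 29.6 hullmid [467.7 145.1] z 0.0286
shortbase 247 px [274.2 257.2] rayMEC [466.4 147.5] 45.0 hullmid [467.6 145.5] z 0.0105
pulley 209 px [334.5 261.9] rayMEC [512.7 -89.8] 27.4 hullmid [512.9 -89.8] z 0.0743
tallbase 469 px [335.  295.7] rayMEC [512.6 -92.1] 54.5 hullmid [513.3 -97.5] z 0.0106
tin 572 px [312.3 310.1] rayMEC [ 425.1 -188.8] 33.6 hullmid [ 425.3 -188.9] z 0.0396
```

View pics/w13.png

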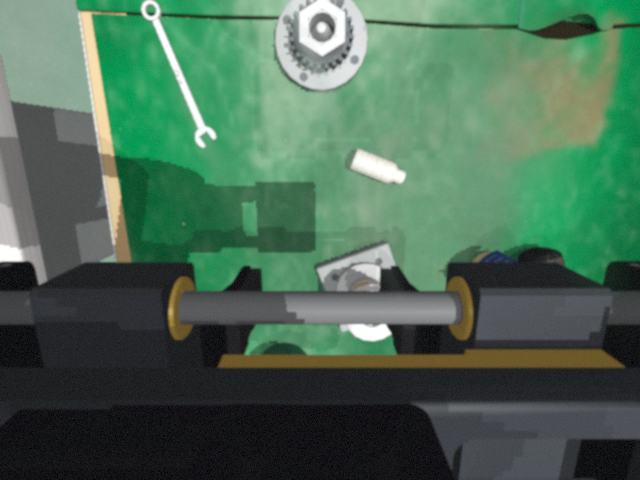

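View pics/s13.png

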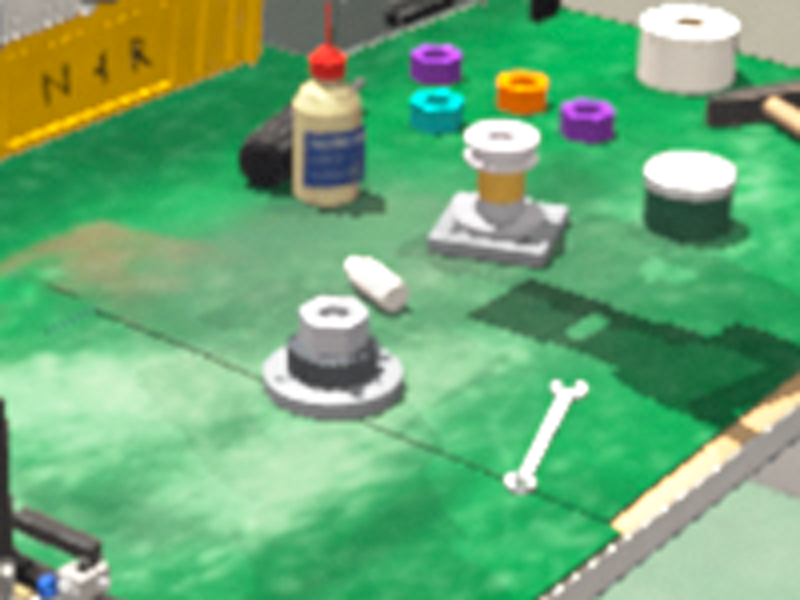

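View pics/d13.png

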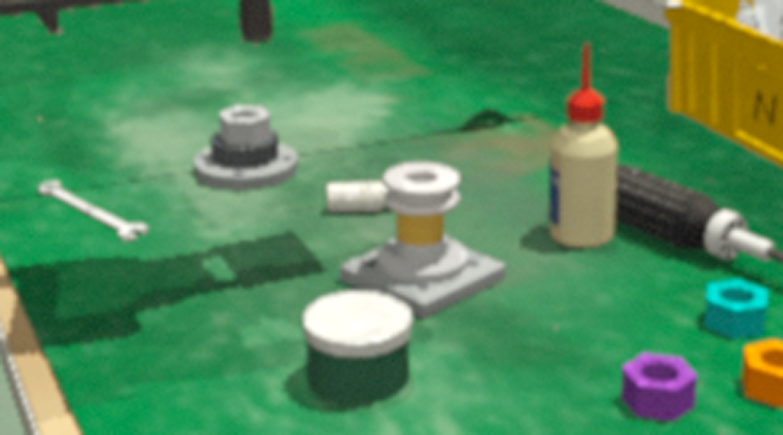

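```bash
python3 -c "
from rig import robot
print(robot.get_obs()['time'],robot.get_obs()['joint_velocities'].round(3)); print(robot.hand_in())"
```

```text
36.5833 [ 0.004  0.003 -0.005 -0.002 -0.    -0.   ]
the job is handed in; nothing more can be done
None
```

The job is done and handed in at about 36.6 s. The guide wheel, brass sleeve and pulley are on the tall arbor, and the gear and grey steel hexagon collar are on the short one. Each was pushed down until it met a 5.5–8 N reaction, then released. The arm is parked clear of everything.

What the last checks showed:
- **Heights:** the collar's top read 49.5 mm above the bench against 50 mm expected, and the pulley's 75.8 mm against 76 mm.
- **Appearance:** every part looks level and the right side up in both fixed views.
- **Bystanders:** the grease tin measured within about 2 mm of its start in both fixed cameras. The oil bottle looks unmoved, but I did not measure it at the end. I did not touch the coloured look-alikes.
- **Disagreement:** the scene and side cameras differ by about 10–18 mm in absolute y. I therefore took positions from the wrist camera, which matched the known sizes. Within each camera the stacks sit about 2–3 mm or less from their bases' centres. The wrist camera's final view of the tall stack was partly hidden by the gripper, so its reading there does not count.

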